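Square up a row of mirror blanks with a straightedge

ROBOT

A 6-joint arm with a two-finger parallel gripper is mounted at the origin on the work surface. World frame = base frame: x ahead of the robot, y to its left, z up, the work surface at z = 0. Lengths are in mm, angles in rad, forces in N, time in s.
With the tool pointing down it reaches from about 225 to 875 mm from the base axis. Payload 3.4 kg.
Tool frame: the origin (TCP) lies at the centre of the arm's flange, where the gripper is bolted on; the fingertips stand 173 mm ahead of it and the grasp point (between the pads) lies 155 mm ahead of it; z points along the fingers, y is the direction in which the jaws open and shut (so a half turn about z gives the same grasp; the last joint's range is limited). The gripper opens to 85 mm and grips with 20 to 120 N. Pads are 22 mm wide; open, the fingers measure 114 mm over their backs; the gripper's body (76 mm by 85 mm) begins 54 mm behind the grasp point. The pads swing forward as they close: fully open they stand 13 mm farther back than shut.
Start: joints at [1.119, 0.276, 1.505, -0, 1.361, -0.121], TCP at [186.77, 543.839, 404.728] pointing down, gripper open.
Joint ranges: [-2.89, 2.89], [-0.75, 2.08], [0.22, 2.7], [-1.18, 4.32], [0.11, 2.71], [-2.7, 2.7]. Speed limits (rad/s): [2.57, 2.57, 3.14, 3.14, 3.14, 3.14].

INTERFACE

Orientations are given as a rotation vector (axis times angle).
In Python, from plant import sense, capture, hand_in gives the robot as it stands.
- The arm moves only by the tool step_arm, never from a script. Its argument "deltas" is a list of rows, each an object of numbers: "gripper": the opening, from 0 (shut) to 1 (fully open); "dx", "dy", "dz": the shift along the tool's x, y, z in cm; "turn": the turn about the tool's z in degrees. In form: [{"gripper": .., "dx": .., "dy": .., "dz": .., "turn": ..}, ...]. A call has 1 to 8 rows; each row is the pose to reach, as a shift and turn from the pose measured when the call began, along the tool's axes at that moment; what a row does not reach only later rows make up. A row lasts 1/12 s, in which the tool goes at most 41.7 mm and 7.16 degrees, less where a joint would pass 70% of its speed; a pose out of reach is approached as far as the arm can. A call with a gripper value outside its range is refused whole. The fingers move at their own pace and stop on an object; "grip_force" is the grip in N (left out, the last holds). Time passes only in rows, so rows that repeat a pose let the fingers close. It gives the time, the measured TCP pose, the force and the opening at its end, in the units of the state.
- sense(): the state, without advancing time (a new reading comes with each control period).
- capture(name): name is "scene" or "top" or "wrist"; returns a dict with "image" (384x512x3 uint8, red, green, blue), "depth" (384x512 float32, mm along the optical axis (not along the pixel's ray), 0 where there is no reading), "mtx" (3x3 intrinsics, pixels), "D" ([k1, k2, p1, p2, k3] as OpenCV has them; the pictures are not rectified), "pose" (4x4, takes a point from camera to world coordinates); the wrist camera has in their place "T_tool_cam" (4x4, takes a point from camera to tool coordinates, whose origin is the TCP and whose axes are the flange's). Camera axes: x right, y up, looking along -z (the intrinsics and any distortion apply to the point x, -y, -z); pixel columns grow to the right and rows downward; lengths in mm; the calibration is good to about 2 mm. A picture is of the moment at which its call begins: read the wrist's pose just before it.
- hand_in(): hands the job in, once; it reports no verdict.
The state is a dict: "t": time; "joints": joint angles; "joint_vel": joint speeds; "tau": joint torques, N m; "tool_pos": TCP position; "tcp_rot": TCP orientation; "ft_force": force on the tool from outside, world axes, zero at the start; "ft_torque": the same for the moment, N m; "grip_width": opening from 0.0 (shut) to 1.0 (fully open).
Only numpy, scipy, OpenCV 4.12 (cv2) and the standard library are available. Lean on these libraries where they do the work, as an engineer would, in place of code of your own. Each camera call takes 0.05 s, during which the arm holds its last target.

TASK

Take the straightedge by its red handle and, using only its steel edge, push the four loose mirror blanks on the black jig plate together as one row against the sprung white-faced stop bar, pressing the row home squarely with about 10 newtons for a good second (more than 13 would damage the coatings) so that all four lie flat and flush against the stop. Then lay the straightedge back down lengthwise on its blue mat and let go. Keep the gripper off the blanks and the stop bar, and leave the other things on the bench where they are.

Things in the scene. Friction and masses are not known exactly. Their poses are not given: they have to be found in the camera images.
- straightedge: Straightedge, lying flat on its underside: a steel bar 20 (x) x 180 (y) x 20 (z) mm with a red upright handle on its middle, 14 (x) x 50 (y) mm, from 20 to 62 mm above the underside. 0.28 kg. Origin: centre of the underside; x across the bar, y along it, z up. Both long faces (-x and +x) are alike; either may push. To start, it lies along the mat.
- mat: Flat blue mat fixed to the table, 70 (x) x 220 (y) x 3 (z) mm, the straightedge's resting place, to the left or right of the jig. Origin: centre of its underside, on the table; y is its long direction.
- jig: Fixed jig: black plate 200 x 200 mm, 6 mm thick, on which the blanks lie. Origin: centre of its underside, on the table; x points from the open near edge towards the stop bar, y along the stop bar, z up. The stop's face is 55 mm from the origin along x. A straightedge tips a little in the grip under load: hold it a few mm clear of the plate, or rubbing there takes up some of the push.
- stop: Sprung stop bar on the jig, aluminium with a white face, 13 (x) x 184 (y) x 18 (z) mm, its underside 1 mm above the plate. Origin: on the face that meets the blanks, midway along it, at the height of the plate's top; x points away from the blanks (the direction in which it gives), y along the face. It yields along x only, with no preload, by 1 mm for each 6 N, up to 5 mm; damped: it resists a push at 10 mm/s by 2.5 N more.
- blank0: Square mirror blank, 28 x 28 x 18 mm high, pale blue-green sides and gold top, about 40 g, slippery (friction about 0.12), loose on the jig plate, some way short of the stop and turned up to 0.3 rad out of square; all four are alike. Origin: centre of its underside; x is the side normal nearest the jig's x. Flush against the stop its origin is 14 mm before the stop's face. They stand side by side along the stop, blank0 at the jig's -y end, about 42 mm apart.
- blank1: Square mirror blank, 28 x 28 x 18 mm high, pale blue-green sides and gold top, about 40 g, slippery (friction about 0.12), loose on the jig plate, some way short of the stop and turned up to 0.3 rad out of square; all four are alike. Origin: centre of its underside; x is the side normal nearest the jig's x. Flush against the stop its origin is 14 mm before the stop's face. They stand side by side along the stop, blank0 at the jig's -y end, about 42 mm apart.
- blank2: Square mirror blank, 28 x 28 x 18 mm high, pale blue-green sides and gold top, about 40 g, slippery (friction about 0.12), loose on the jig plate, some way short of the stop and turned up to 0.3 rad out of square; all four are alike. Origin: centre of its underside; x is the side normal nearest the jig's x. Flush against the stop its origin is 14 mm before the stop's face. They stand side by side along the stop, blank0 at the jig's -y end, about 42 mm apart.
- blank3: Square mirror blank, 28 x 28 x 18 mm high, pale blue-green sides and gold top, about 40 g, slippery (friction about 0.12), loose on the jig plate, some way short of the stop and turned up to 0.3 rad out of square; all four are alike. Origin: centre of its underside; x is the side normal nearest the jig's x. Flush against the stop its origin is 14 mm before the stop's face. They stand side by side along the stop, blank0 at the jig's -y end, about 42 mm apart.
- tray: Bystander: shallow grey tray fixed to the table, 90 (x) x 200 (y) x 18 mm high, on the other side of the jig from the mat. Origin: centre of its underside.
- post: Bystander, loose in the tray: steel post 13 mm thick on a 32 mm round foot, 55 mm high. Origin: centre of its underside.
- lens_cell: Bystander, loose in the tray: black round lens cell, 36 mm across, 22 mm high. Origin: centre of its underside.
- cleaner: Bystander, standing on the table beyond the jig on one side: white bottle with a blue cap, 40 mm across, 90 mm high. Origin: centre of its underside.
- detector: Bystander, on the table beyond the jig on the other side: grey detector box 50 x 50 x 30 mm with a black round window mount, 42 mm high in all. Origin: centre of its underside.
There are look-alikes about, which are no part of the job. Leave any orange or purple look-alike of the straightedge alone.

How it is judged (in metres and radians):
On the way, in this order (a step that is already met when the one before it is completed fails the run):
1. the straightedge is lifted off its mat (z of straightedge in the frame of mat above 0.03 m), for 0.2 s.
2. all four blanks lie flush along the stop while the row, not the straightedge itself, presses the stop with 7 to 13 N for half a second (x of blank0 in the frame of stop between -0.0165 and -0.0115 m and y of blank0 in the frame of stop between -0.092 and 0.092 m and angle between the x axis of each of blank0, blank1, blank2, blank3 and the x axis of stop, either way round below 0.07 rad and angle between each of blank0, blank1, blank2, blank3's own z axis and vertical below 0.07 rad and z of each of blank0, blank1, blank2, blank3 in the frame of stop below 0.004 m and x of blank1 in the frame of stop between -0.0165 and -0.0115 m and y of blank1 in the frame of stop between -0.092 and 0.092 m and x of blank2 in the frame of stop between -0.0165 and -0.0115 m and y of blank2 in the frame of stop between -0.092 and 0.092 m and x of blank3 in the frame of stop between -0.0165 and -0.0115 m and y of blank3 in the frame of stop between -0.092 and 0.092 m and contact force between stop and anything else between 7 and 13 N and contact force between stop and straightedge below 0.5 N), for 0.5 s.
At the end, for the whole second after the job is handed in: Each blank lies flat and at rest within 2.5 mm of the stop face, square within 0.07 rad, its centre within the stop's length. The straightedge stands released at rest on its mat, within 25 mm across and 40 mm along of the mat's centre, lengthwise within 0.2 rad (x of blank0 in the frame of stop between -0.0165 and -0.0115 m and y of blank0 in the frame of stop between -0.092 and 0.092 m and angle between the x axis of each of blank0, blank1, blank2, blank3 and the x axis of stop, either way round below 0.07 rad and angle between each of blank0, blank1, blank2, blank3's own z axis and vertical below 0.07 rad and z of each of blank0, blank1, blank2, blank3 in the frame of stop below 0.004 m and x of blank1 in the frame of stop between -0.0165 and -0.0115 m and y of blank1 in the frame of stop between -0.092 and 0.092 m and x of blank2 in the frame of stop between -0.0165 and -0.0115 m and y of blank2 in the frame of stop between -0.092 and 0.092 m and x of blank3 in the frame of stop between -0.0165 and -0.0115 m and y of blank3 in the frame of stop between -0.092 and 0.092 m and linear speed of each of blank0, blank1, blank2, blank3, straightedge below 0.01 m/s and x of straightedge in the frame of mat between -0.025 and 0.025 m and y of straightedge in the frame of mat between -0.04 and 0.04 m and z of straightedge in the frame of mat below 0.007 m and angle between straightedge's own z axis and vertical below 0.05 rad and angle between the y axis of straightedge and the y axis of mat, either way round below 0.2 rad); the robot touches nothing.
It fails at once if the stop is pressed with more than 14 N (contact force between stop and anything else above 14 N).
It fails at once if the gripper or arm touches a blank or the stop (contact force between any of the fingers, the arm and blank0 above 0.5 N or contact force between any of the fingers, the arm and blank1 above 0.5 N or contact force between any of the fingers, the arm and blank2 above 0.5 N or contact force between any of the fingers, the arm and blank3 above 0.5 N or contact force between any of the fingers, the arm and stop above 0.5 N).
It fails at once if a bystander is moved by more than 10 mm (distance of any of post, lens_cell, cleaner, detector from where it was at the start of the episode above 0.01 m).
It also fails if it takes over 72 s, if anything falls off the work surface, if the arm or the gripper's body presses on something with over 40 N, if the wrist force passes 120 N, or if a joint passes its speed limit or range.

## Working session

There is one attempt and no reset: what is moved stays moved. The work goes in short steps, Python scripts to look and compute and a tool call to move; the robot and the scene stay as the last step left them, time stands still between calls to the robot, and variables do not carry over. Pictures are saved under pics/ and viewed, and the job is handed in when it is done.

Besides the shell and the picture viewer there is one more tool, called after ">>>" by a JSON object that holds its "method" and its "body", one argument or row to a line. step_arm: Moves the arm, as the interface text tells. Its arguments: {"type":"object","properties":{"deltas":{"type":"array"},"grip_force":{"type":"number"}},"required":["deltas"]}

```bash
mkdir -p pics; ls
python3 - <<'E'
from plant import sense,capture
import cv2,numpy as np
s=sense();print(s)
for n in("scene","top","wrist"):
    c=capture(n);cv2.imwrite(f"pics/{n}0.png",c["image"][:,:,::-1]);np.savez(f"{n}0.npz",**c)
    print(n,c["mtx"],c["D"],c.get("pose",c.get("T_tool_cam")))
E
```

```text
pics
{'t': 0.0, 'joints': array([ 1.11898856e+00,  2.76608805e-01,  1.50613722e+00,  9.44666607e-06,
        1.36070290e+00, -1.20992115e-01]), 'joint_vel': array([-0.00058004, -0.00120097, -0.00106579,  0.00126301, -0.0010808 ,
       -0.0009318 ]), 'tau': array([-1.06584008e-03, -4.16776764e+01, -2.45800102e+01, -6.18447648e-04,
        1.09559525e-02,  1.01079780e-05]), 'tool_pos': array([186.67477771, 543.63142653, 403.8299135 ]), 'tcp_rot': array([-5.17192749e-01, -3.09818624e+00,  2.79248134e-03]), 'ft_force': array([-0.85900026, -0.19893193, -0.28601078]), 'ft_torque': array([ 0.01779067,  0.06177105, -0.02688939]), 'grip_width': 0.9985802135399341}
scene [[439.35074888   0.         256.79513099]
 [  0.         439.35074888 193.46906611]
 [  0.           0.           1.        ]] [-0.0794311  0.         0.         0.         0.       ] [[ 8.87846169e-01 -3.45760691e-01  3.03609494e-01  8.16696158e+02]
 [ 4.59801590e-01  6.91973558e-01 -5.56556459e-01 -5.41631980e+02]
 [-1.76543962e-02  6.33736648e-01  7.73347388e-01  9.41456961e+02]
 [ 0.00000000e+00  0.00000000e+00  0.0000000
[... 239 characters left out ...]
83e-01 -1.14510550e-01  3.45289748e+02]
 [-9.99820216e-01 -1.86923600e-02  3.18283146e-03  9.04838037e+01]
 [ 1.02084814e-03  1.14550226e-01  9.93416933e-01  1.30350811e+03]
 [ 0.00000000e+00  0.00000000e+00  0.00000000e+00  1.00000000e+00]]
wrist [[266.07778599   0.         259.86025829]
 [  0.         266.07778599 188.34641767]
 [  0.           0.           1.        ]] [0.00390518 0.         0.         0.         0.        ] [[ 3.63253537e-04  9.44928931e-01  3.27275394e-01  8.43267124e+01]
 [ 9.99999928e-01 -3.08546264e-04 -2.19079164e-04  9.51672658e-01]
 [-1.06034640e-04  3.27275450e-01 -9.44928975e-01  3.13076812e+01]
 [ 0.00000000e+00  0.00000000e+00  0.00000000e+00  1.00000000e+00]]
```

View pics/scene0.png

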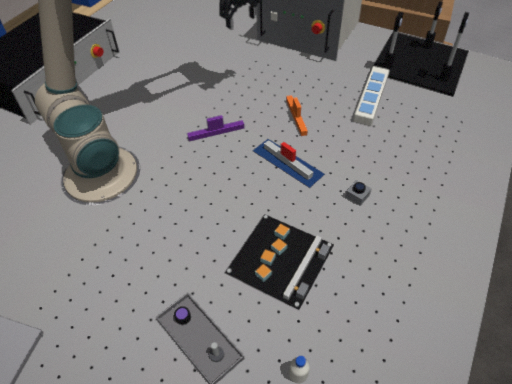

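View pics/top0.png

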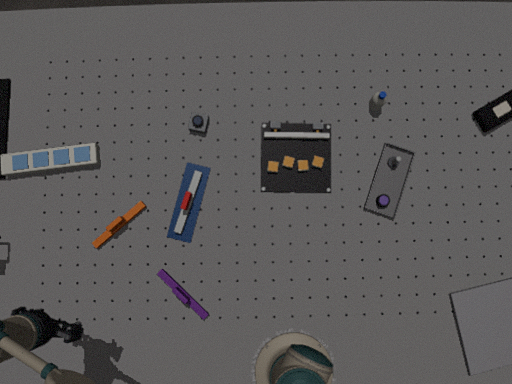

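View pics/wrist0.png

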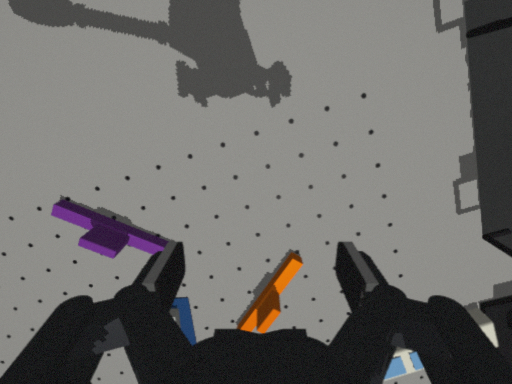

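The top view has three candidates for the straightedge. One is at (187,203), steel with a red handle, on the blue mat. The orange one is at (120,225) and the purple one at (183,294), both on bare table. The red-handled one fits the description. I'll enlarge it to confirm and measure it.

```bash
cat > h.py <<'E'
import numpy as np,cv2
from scipy.spatial.transform import Rotation as R
def toolT(s):
    T=np.eye(4);T[:3,:3]=R.from_rotvec(s["tcp_rot"]).as_matrix();T[:3,3]=s["tool_pos"];return T
def cast(c,px,z,pose=None):
    P=c["pose"] if pose is None else pose
    px=np.asarray(px,float).reshape(-1,1,2)
    u=cv2.undistortPoints(px,c["mtx"],c["D"]).reshape(-1,2)
    d=np.c_[u[:,0],-u[:,1],-np.ones(len(u))]@P[:3,:3].T
    o=P[:3,3];t=(z-o[2])/d[:,2]
    return o+d*t[:,None]
def mask(img,kind):
    h=cv2.cvtColor(img,cv2.COLOR_RGB2HSV);H,S,V=[h[...,i].astype(int) for i in range(3)]
    if kind=="red": m=((H<6)|(H>172))&(S>150)&(V>60)
    if kind=="blue": m=(H>100)&(H<125)&(S>120)&(V>40)
    if kind=="gold": m=(H>8)&(H<28)&(S>110)&(V>110)
    return m.astype(np.uint8)*255
def blobs(m,amin=15):
    cs,_=cv2.findContours(m,cv2.RETR_EXTERNAL,cv2.CHAIN_APPROX_NONE)
    return sorted([c for c in cs if cv2.contourArea(c)>=amin],key=lambda c:-cv2.contourArea(c))
def rect(c,cnt,z,pose=None):
    w=cast(c,cnt.reshape(-1,2),z,pose)[:,:2].astype(np.float32)
    return cv2.minAreaRect(w)
E
python3 - <<'E'
from h import *
c=dict(np.load("top0.npz"))
for k,z in(("red",62),("blue",3),("gold",24)):
    for b in blobs(mask(c["image"],k))[:8]:
        M=cv2.moments(b);print(k,int(M["m10"]/M["m00"]),int(M["m01"]/M["m00"]),rect(c,b,z))
big=cv2.resize(c["image"][100:260,80:340,::-1],None,fx=3,fy=3,interpolation=cv2.INTER_CUBIC)
cv2.imwrite("pics/crop1.png",big)
E
```

```text
red 185 200 ((469.83673095703125, 283.01092529296875), (13.777046203613281, 47.861392974853516), 71.39769744873047)
blue 188 202 ((470.45526123046875, 283.581298828125), (68.72637939453125, 217.17832946777344), 75.12657928466797)
blue 382 94 ((773.9925537109375, -281.85198974609375), (16.653648376464844, 19.522769927978516), 42.27055740356445)
gold 105 232 ((389.2652893066406, 506.62823486328125), (23.911285400390625, 107.28558349609375), 46.504310607910156)
gold 133 210 ((447.08892822265625, 433.79534912109375), (19.996402740478516, 65.82594299316406), 40.06861114501953)
gold 317 161 ((576.4381713867188, -82.47990417480469), (27.700794219970703, 27.100767135620117), 72.39168548583984)
gold 288 161 ((577.9735717773438, 0.9124011993408203), (27.180578231811523, 26.94584083557129), 74.69001770019531)
gold 272 165 ((566.3045043945312, 44.55112838745117), (25.214923858642578, 25.558393478393555), 88.76404571533203)
gold 302 164 ((567.67919921875, -39.56568145751953), (25.2703914642334, 25.69939613342285), 88.30635070800781)
```

View pics/crop1.png

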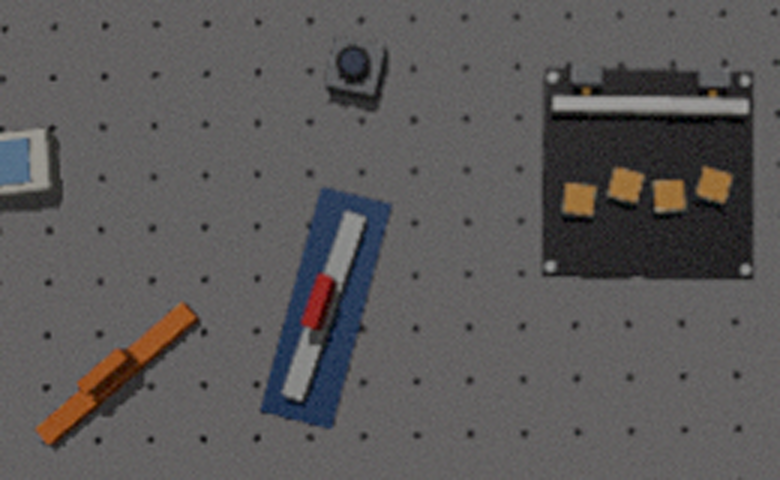

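The crop confirms it: steel bar with a red handle on the blue mat, crop (320,305). The orange one sits off the mat. Next I'll move above the straightedge for a close wrist view.

>>> {"method": "step_arm", "body": {
  "deltas": [
    {"gripper": 1,"dx": -3,"dy": -1.3},
    {"gripper": 1,"dx": -7,"dy": -3},
    {"gripper": 1,"dx": -11,"dy": -4.8},
    {"gripper": 1,"dx": -15,"dy": -6.6},
    {"gripper": 1,"dx": -19,"dy": -8.4},
    {"gripper": 1,"dx": -23,"dy": -10.1},
    {"gripper": 1,"dx": -26,"dy": -11.5},
    {"gripper": 1,"dx": -28,"dy": -12.4}
  ],
  "grip_force": 60
}}

```text
schema error: expected keys gripper, dx, dy, dz, turn
```

>>> {"method": "step_arm", "body": {
  "deltas": [
    {"gripper": 1,"dx": -3.5,"dy": -1.5},
    {"gripper": 1,"dx": -6,"dy": -2.5},
    {"gripper": 1,"dx": -7,"dy": -3},
    {"gripper": 1,"dx": -7,"dy": -3}
  ]
}}

```text
schema error: expected keys gripper, dx, dy, dz, turn
```

```bash
cat > w.py <<'E'
import sys
from h import *
from plant import sense,capture
def wrist(n,view=True):
    s=sense();c=capture("wrist");c["pose"]=toolT(s)@c["T_tool_cam"]
    cv2.imwrite(f"pics/{n}.png",c["image"][:,:,::-1]);np.savez(f"{n}.npz",**c)
    T=toolT(s);print("t",round(s["t"],2),"tcp",s["tool_pos"].round(1),"ytool deg",np.degrees(np.arctan2(T[1,1],T[0,1])).round(2),"F",s["ft_force"].round(2),"j",s["joints"].round(2),"w",round(s["grip_width"],3))
    return s,c
E
python3 - <<'E'
from w import *
s,c=wrist("w1")
for k,z in(("red",62),("blue",3)):
    for b in blobs(mask(c["image"],k),100)[:4]:
        print(k,cv2.boundingRect(b),rect(c,b,z))
E
```

```text
t 0.15 tcp [186.7 543.7 404.1] ytool deg 71.05 F [-0.45 -0.89 -0.01] j [ 1.12  0.28  1.51  0.    1.36 -0.12] w 0.999
blue (172, 298, 24, 48) ((422.8302307128906, 319.6809997558594), (28.666908264160156, 108.09879302978516), 74.70574951171875)
```

View pics/w1.png

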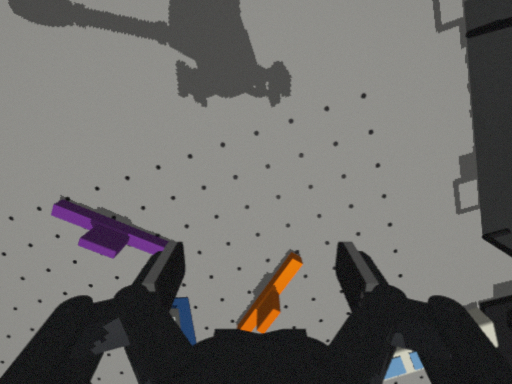

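The arm hasn't moved, because every row needs all five keys.

>>> {"method": "step_arm", "body": {
  "deltas": [
    {"gripper": 1,"dx": -3,"dy": -1.3,"dz": 0,"turn": 0},
    {"gripper": 1,"dx": -7,"dy": -3,"dz": 0,"turn": 0},
    {"gripper": 1,"dx": -11,"dy": -4.8,"dz": 0,"turn": 0},
    {"gripper": 1,"dx": -15,"dy": -6.6,"dz": 0,"turn": 0},
    {"gripper": 1,"dx": -19,"dy": -8.4,"dz": 0,"turn": 0},
    {"gripper": 1,"dx": -23,"dy": -10.1,"dz": 0,"turn": 0},
    {"gripper": 1,"dx": -26,"dy": -11.5,"dz": 0,"turn": -1},
    {"gripper": 1,"dx": -28,"dy": -12.4,"dz": 0,"turn": -2}
  ],
  "grip_force": 60
}}

```text
t: 0.87
tool_pos: [413.7, 332.7, 404.2]
tcp_rot: [0.465, 3.106, -0.004]
ft_force: [0.6, 0.6, 0.8]
grip_width: 1.001
```

>>> {"method": "step_arm", "body": {
  "deltas": [
    {"gripper": 1,"dx": -3.5,"dy": -1.5,"dz": 0,"turn": 0},
    {"gripper": 1,"dx": -6,"dy": -2.5,"dz": 0,"turn": 0},
    {"gripper": 1,"dx": -7,"dy": -3,"dz": 0,"turn": 0},
    {"gripper": 1,"dx": -7,"dy": -3,"dz": 0,"turn": 0}
  ]
}}

```text
t: 1.2
tool_pos: [473.6, 281.9, 404.0]
tcp_rot: [0.471, 3.105, -0.005]
ft_force: [-0.1, -0.6, -0.1]
grip_width: 0.999
```

Run:
```python
from w import *
s,c=wrist("w2")
for k,z in(("red",62),("blue",3)):
    for b in blobs(mask(c["image"],k),100)[:4]:
        print(k,cv2.boundingRect(b),rect(c,b,z))
```

```text
t 1.2 tcp [473.6 281.9 404. ] ytool deg 72.75 F [-0.1  -0.56 -0.14] j [ 0.41  0.24  1.56 -0.    1.34 -0.86] w 0.999
red (256, 143, 12, 44) ((468.9149475097656, 285.4731140136719), (13.139755249023438, 53.0112190246582), 72.50088500976562)
blue (234, 73, 53, 154) ((471.6676025390625, 285.1376953125), (68.56539916992188, 217.06761169433594), 74.63359832763672)
```

View pics/w2.png

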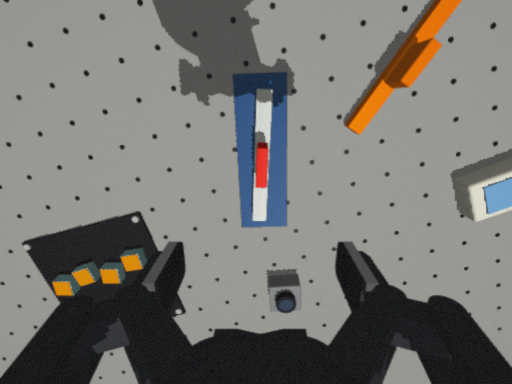

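The wrist view shows the mat upright at (262,150), with the straightedge at (262,155) and its red handle at (262,165). Now I'll measure the bar's angle and the handle centre.

Run:
```python
from h import *
c=dict(np.load("w2.npz"))
im=c["image"];h=cv2.cvtColor(im,cv2.COLOR_RGB2HSV)
roi=np.zeros(im.shape[:2],np.uint8);cv2.fillPoly(roi,[blobs(mask(im,"blue"),100)[0]],255)
roi=cv2.erode(roi,np.ones((3,3)))
m=((roi>0)&(h[...,1]<70)&(h[...,2]>110)).astype(np.uint8)*255
for b in blobs(m,30):
    print("steel",rect(c,b,23),cv2.boundingRect(b))
pts=np.argwhere(m)[:,::-1]
w=cast(c,pts,23)[:,:2];v=w-w.mean(0);u,sv,vt=np.linalg.svd(v,full_matrices=False);print("pca",np.degrees(np.arctan2(vt[0,1],vt[0,0])),w.mean(0))
p=w@vt[0];q=w@vt[1];print("ends mid",vt[0]*(p.min()+p.max())/2+vt[1]*(q.min()+q.max())/2,np.ptp(p),np.ptp(q))
print("red",rect(c,blobs(mask(im,"red"),50)[0],65))
print("mat",cv2.boxPoints(rect(c,blobs(mask(im,"blue"),100)[0],3)))
```

```text
steel ((477.35968017578125, 282.5606689453125), (21.197633743286133, 166.56454467773438), 70.32612609863281) (252, 99, 21, 122)
pca -19.845546130630154 [471.66086844 285.31672263]
ends mid [472.08246689 284.55699861] 177.89590053172003 21.50962935330932
red ((468.1854248046875, 285.68804931640625), (13.012795448303223, 52.49904251098633), 72.5009994506836)
mat [[357.92917 280.841  ]
 [567.2368  223.32013]
 [585.406   289.4344 ]
 [376.0984  346.95526]]
```

>>> {"method": "step_arm", "body": {
  "deltas": [
    {"gripper": 1,"dx": 0.2,"dy": 0.1,"dz": 1.5,"turn": 1},
    {"gripper": 1,"dx": 0.36,"dy": 0.2,"dz": 4,"turn": 2.2},
    {"gripper": 1,"dx": 0.36,"dy": 0.2,"dz": 7,"turn": 2.2},
    {"gripper": 1,"dx": 0.36,"dy": 0.2,"dz": 9.5,"turn": 2.2},
    {"gripper": 1,"dx": 0.36,"dy": 0.2,"dz": 11.5,"turn": 2.2},
    {"gripper": 1,"dx": 0.36,"dy": 0.2,"dz": 12,"turn": 2.2},
    {"gripper": 1,"dx": 0.36,"dy": 0.2,"dz": 12,"turn": 2.2}
  ]
}}

```text
t: 1.83
tool_pos: [467.6, 286.6, 282.6]
tcp_rot: [-0.525, -3.093, 0.006]
ft_force: [-0.5, 0.4, 0.6]
grip_width: 1.003
```

Run:
```python
from w import *
s,c=wrist("w3")
for b in blobs(mask(c["image"],"red"),50)[:1]: print(rect(c,b,65),cv2.boundingRect(b))
```

```text
t 1.83 tcp [467.6 286.6 282.6] ytool deg 70.73 F [-0.46  0.42  0.6 ] j [ 0.42  0.33  1.75 -0.    1.07 -0.81] w 1.003
((465.7471618652344, 286.3460998535156), (12.480770111083984, 58.2253532409668), 71.24490356445312) (251, 175, 17, 71)
```

View pics/w3.png

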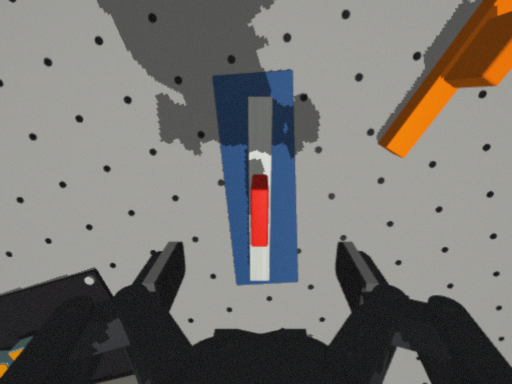

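The wrist view shows the handle at (260,212) midway between the pads, with the bar vertical in the image. Descending to grasp it.

>>> {"method": "step_arm", "body": {
  "deltas": [
    {"gripper": 1,"dx": -0.1,"dy": 0,"dz": 2,"turn": 0},
    {"gripper": 1,"dx": -0.2,"dy": -0.1,"dz": 4.5,"turn": 0},
    {"gripper": 1,"dx": -0.2,"dy": -0.1,"dz": 6.5,"turn": 0},
    {"gripper": 1,"dx": -0.2,"dy": -0.1,"dz": 7.8,"turn": 0},
    {"gripper": 1,"dx": -0.2,"dy": -0.1,"dz": 8,"turn": 0},
    {"gripper": 1,"dx": -0.2,"dy": -0.1,"dz": 8,"turn": 0}
  ]
}}

```text
t: 2.38
tool_pos: [470.1, 285.4, 204.9]
tcp_rot: [-0.526, -3.097, 0.003]
ft_force: [0.8, 0.6, 0.5]
grip_width: 1.0
```

>>> {"method": "step_arm", "body": {
  "deltas": [
    {"gripper": 0.6,"dx": 0,"dy": 0,"dz": 0,"turn": 0},
    {"gripper": 0.3,"dx": 0,"dy": 0,"dz": 0,"turn": 0},
    {"gripper": 0,"dx": 0,"dy": 0,"dz": 0,"turn": 0},
    {"gripper": 0,"dx": 0,"dy": 0,"dz": 0,"turn": 0},
    {"gripper": 0,"dx": 0,"dy": 0,"dz": 0,"turn": 0},
    {"gripper": 0,"dx": 0,"dy": 0,"dz": 0,"turn": 0},
    {"gripper": 0,"dx": 0,"dy": 0,"dz": 0,"turn": 0},
    {"gripper": 0,"dx": 0,"dy": 0,"dz": 0,"turn": 0}
  ],
  "grip_force": 80
}}

```text
t: 3.05
tool_pos: [470.3, 285.5, 205.3]
tcp_rot: [0.526, 3.097, -0.002]
ft_force: [0.0, 0.2, 4.5]
grip_width: 0.154
```

Run:
```python
from w import *
s,c=wrist("w4")
```

```text
t 3.05 tcp [470.3 285.5 205.3] ytool deg 70.73 F [0.04 0.16 4.49] j [ 0.42  0.42  1.84 -0.    0.88 -0.81] w 0.154
```

View pics/w4.png

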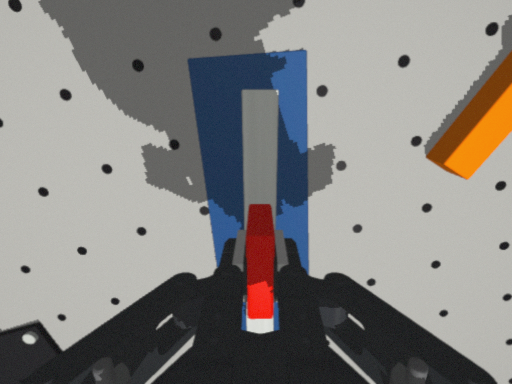

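The grasp closed on the handle: red at (260,260) between the pads, width 13 mm. Lifting.

>>> {"method": "step_arm", "body": {
  "deltas": [
    {"gripper": 0,"dx": 0,"dy": 0,"dz": -0.5,"turn": 0},
    {"gripper": 0,"dx": 0,"dy": 0,"dz": -2,"turn": 0},
    {"gripper": 0,"dx": 0,"dy": 0,"dz": -4.5,"turn": 0},
    {"gripper": 0,"dx": 0,"dy": 0,"dz": -7.5,"turn": 0},
    {"gripper": 0,"dx": 0,"dy": 0,"dz": -10.5,"turn": 0},
    {"gripper": 0,"dx": 0,"dy": 0,"dz": -13,"turn": 0},
    {"gripper": 0,"dx": 0,"dy": 0,"dz": -15,"turn": 0},
    {"gripper": 0,"dx": 0,"dy": 0,"dz": -16,"turn": 0}
  ]
}}

```text
t: 3.77
tool_pos: [470.5, 285.8, 367.8]
tcp_rot: [0.525, 3.094, 0.001]
ft_force: [1.5, 0.6, -2.7]
grip_width: 0.153
```

Run:
```python
from w import *
s,c=wrist("w5")
# tool deltas to (430,-60) 
T=toolT(s);d=np.array([430,-60,s["tool_pos"][2]])-s["tool_pos"];print("tool delta mm",(T[:3,:3].T@d).round(1))
```

```text
t 3.77 tcp [470.5 285.8 367.8] ytool deg 70.73 F [ 1.5   0.58 -2.67] j [ 0.42  0.26  1.62 -0.    1.26 -0.81] w 0.153
tool delta mm [-7.590e+01 -3.398e+02 -2.000e-01]
```

View pics/w5.png

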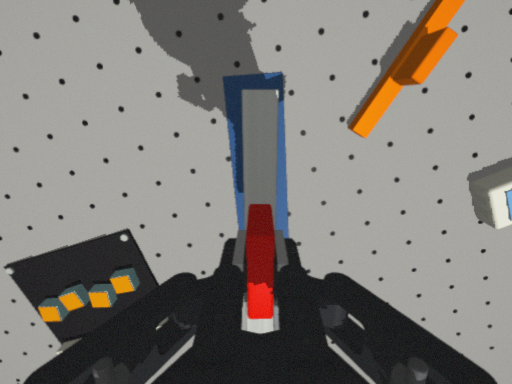

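The bar is lifted and level in the grip. Carrying it towards the near side of the jig while turning.

>>> {"method": "step_arm", "body": {
  "deltas": [
    {"gripper": 0,"dx": -0.3,"dy": -1.5,"dz": 0,"turn": 3},
    {"gripper": 0,"dx": -1.1,"dy": -5,"dz": 0,"turn": 9},
    {"gripper": 0,"dx": -2,"dy": -9,"dz": 0,"turn": 16},
    {"gripper": 0,"dx": -2.9,"dy": -13,"dz": 0,"turn": 23},
    {"gripper": 0,"dx": -3.8,"dy": -17,"dz": 0,"turn": 30},
    {"gripper": 0,"dx": -4.7,"dy": -21,"dz": 0,"turn": 37},
    {"gripper": 0,"dx": -5.4,"dy": -24,"dz": 0,"turn": 43},
    {"gripper": 0,"dx": -5.8,"dy": -26,"dz": 0,"turn": 46}
  ]
}}

```text
t: 4.48
tool_pos: [438.5, 18.8, 366.5]
tcp_rot: [1.702, 2.639, 0.001]
ft_force: [0.5, 1.0, -3.0]
grip_width: 0.15
```

Run:
```python
from plant import sense
from h import *
s=sense();T=toolT(s);d=np.array([430,-60,s["tool_pos"][2]])-s["tool_pos"];print(s["tool_pos"],"tool delta mm",(T[:3,:3].T@d).round(1),np.degrees(np.arctan2(T[1,1],T[0,1])))
```

```text
[438.46771127  18.79207391 366.49208341] tool delta mm [-68.3 -40.2   0. ] 24.372972548264492
```

>>> {"method": "step_arm", "body": {
  "deltas": [
    {"gripper": 0,"dx": -1.5,"dy": -1,"dz": 0,"turn": 5},
    {"gripper": 0,"dx": -4,"dy": -2.5,"dz": 0,"turn": 12},
    {"gripper": 0,"dx": -6,"dy": -3.5,"dz": 0,"turn": 18},
    {"gripper": 0,"dx": -6.8,"dy": -4,"dz": 0,"turn": 23},
    {"gripper": 0,"dx": -6.8,"dy": -4,"dz": 0,"turn": 24.4},
    {"gripper": 0,"dx": -6.8,"dy": -4,"dz": 0,"turn": 24.4}
  ]
}}

```text
t: 4.98
tool_pos: [429.6, -59.7, 365.2]
tcp_rot: [-2.221, -2.219, 0.0]
ft_force: [-0.3, 0.9, -2.4]
grip_width: 0.152
```

Run:
```python
from w import *
s,c=wrist("w6")
for b in blobs(mask(c["image"],"gold"),60): print(cv2.boundingRect(b),rect(c,b,24))
```

```text
t 4.98 tcp [429.6 -59.7 365.2] ytool deg -0.07 F [-0.28  0.91 -2.38] j [-0.3   0.09  1.85  0.    1.21 -0.3 ] w 0.152
(372, 62, 31, 30) ((566.2205200195312, 45.54627227783203), (26.584712982177734, 26.990211486816406), 82.60668182373047)
(377, 105, 31, 29) ((579.06494140625, 1.3978157043457031), (26.045570373535156, 27.436256408691406), 73.19509887695312)
(366, 143, 25, 23) ((568.5435791015625, -38.96578598022461), (26.91632080078125, 26.03508186340332), 3.4030463695526123)
(367, 176, 28, 25) ((577.666259765625, -81.21339416503906), (26.310375213623047, 27.1440372467041), 72.73631286621094)
```

View pics/w6.png

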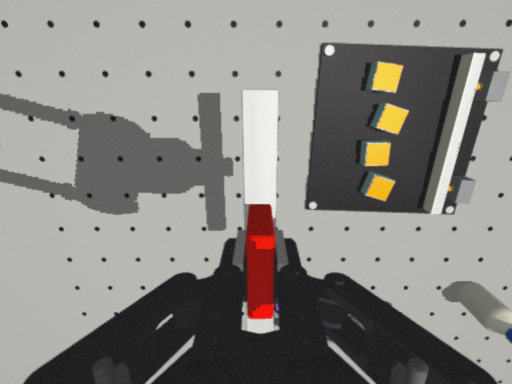

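The wrist view shows the jig from (310,45) to (500,215), the blanks at (386,77), (391,119), (375,154) and (378,187), and the stop at (455,130). The corner screws are at (329,49), (495,55), (313,206) and (450,210). Next I'll measure the jig's yaw.

Run:
```python
from h import *
c=dict(np.load("w6.npz"));t=dict(np.load("top0.npz"))
def dots(c,approx):
    g=cv2.cvtColor(c["image"],cv2.COLOR_RGB2GRAY).astype(float);o=[]
    for x,y in approx:
        p=g[y-5:y+6,x-5:x+6];p=np.where(p>120,p,0);yy,xx=np.mgrid[y-5:y+6,x-5:x+6];o.append([(xx*p).sum()/p.sum(),(yy*p).sum()/p.sum()])
    return np.array(o)
d=dots(c,[(329,49),(495,55),(313,206),(450,210)]);w=cast(c,d,6)[:,:2];print(d.round(1),w.round(1))
for a,b in((0,2),(1,3)): v=w[a]-w[b];print("jig y angle-90",np.degrees(np.arctan2(v[1],v[0]))-90,np.linalg.norm(v))
for a,b in((1,0),(3,2)): v=w[a]-w[b];print("jig x angle",np.degrees(np.arctan2(v[1],v[0])),np.linalg.norm(v))
print("centre",w.mean(0))
# stop: bright strip per row
g=cv2.cvtColor(c["image"],cv2.COLOR_RGB2GRAY).astype(int)
print(g[130,435:485]);print(g[90,440:490])
big=cv2.resize(c["image"][30:230,300:512,::-1],None,fx=3.7,fy=3,interpolation=cv2.INTER_CUBIC);cv2.imwrite("pics/crop2.png",big[:600,:790])
gt=cv2.cvtColor(t["image"],cv2.COLOR_RGB2GRAY)
```

```text
[[329.2  49.5]
 [494.5  55.7]
 [312.6 206.6]
 [449.9 210.9]] [[ 506.1   74.5]
 [ 689.4   67.8]
 [ 499.8 -113.4]
 [ 683.9 -119.5]]
jig y angle-90 -1.9274001799400935 187.99390541535683
jig y angle-90 -1.6895825818305639 187.35455283618927
jig x angle -2.0980261812263783 183.41507406310302
jig x angle -1.8979236459871167 184.19193546940713
centre [594.8055052  -22.61366432]
[ 59  53  37  26  29  29  36  71 102 101 103 103 102 105 102 101 106 136
 212 241 238 236 235 234 235 234 234 233 222 137  70  55  58  57  54  55
  57  53  56  56  56  53  56  90 156 181 180 180 182 182]
[ 64  64  64  65  62  63  55  34  29  26  27  32  61  96  99 101 102 103
 104 103 103 103 106 147 235 242 238 238 236 237 235 234 233 230 197 167
 111  83  80  74  71  63  66  64  61  65  63  70 115 158]
```

View pics/crop2.png

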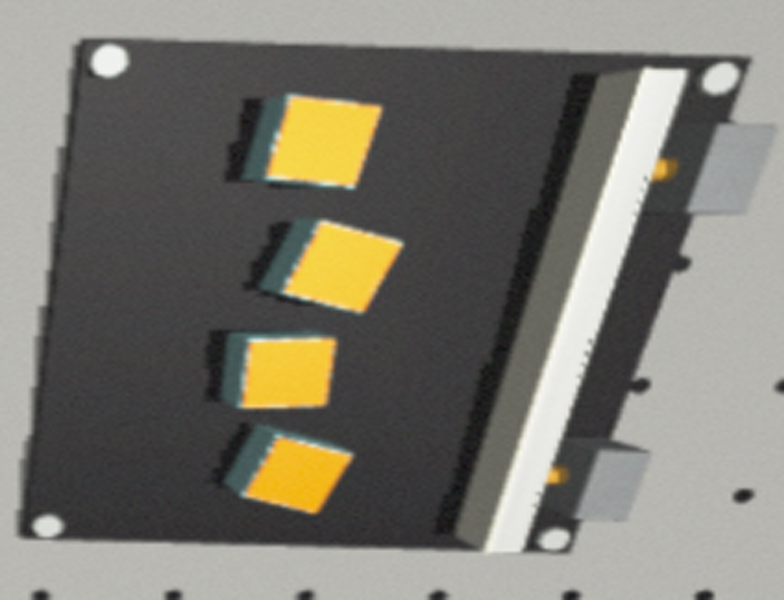

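Run:
```python
from h import *
c=dict(np.load("w6.npz"))
g=cv2.cvtColor(c["image"],cv2.COLOR_RGB2GRAY).astype(float)
F=[];B=[];L=[]
for r in range(62,206):
    row=g[r]; k=[i for i in range(425,488) if row[i]<170<=row[i+1]]
    if not k: continue
    i=k[0];F.append([i+(170-row[i])/(row[i+1]-row[i]),r])
w=cast(c,F,25)[:,:2]
p=np.polyfit(w[:,1],w[:,0],1)
for _ in range(3):
    e=w[:,0]-np.polyval(p,w[:,1]);k=abs(e)<1;p=np.polyfit(w[k,1],w[k,0],1)
print(len(F),k.sum(),"x=",p,"angle",-np.degrees(np.arctan(p[0])),"rms",e[k].std(),"y range",w[k,1].min(),w[k,1].max())
ang=np.arctan(p[0]);print("x at y=-22",np.polyval(p,-22))
# steel held bar edges (top face z = tcp-202.3+20)
s=g[95:195,230:300]
z=365.2-202.3+20
E1=[];E2=[]
for r in range(95,195):
    row=g[r];
    i=[i for i in range(232,258) if row[i]<205<=row[i+1]]
    j=[i for i in range(262,290) if row[i]>=205>row[i+1]]
    if i and j: E1.append([i[-1]+(205-row[i[-1]])/(row[i[-1]+1]-row[i[-1]]),r]);E2.append([j[0]+(row[j[0]]-205)/(row[j[0]]-row[j[0]+1]),r])
print(len(E1), g[120,236:286].astype(int))
for E in(E1,E2):
    w=cast(c,E,z)[:,:2];p=np.polyfit(w[:,1],w[:,0],1);print(p,-np.degrees(np.arctan(p[0])),np.polyval(p,-59.7),w[:,1].min(),w[:,1].max())
```

```text
144 144 x= [3.65316355e-02 6.49130339e+02] angle -2.092178153763422 rms 0.07551486083148906 y range -103.04048586717428 59.51422097266937
x at y=-22 648.3266434198405
100 [ 73  80 122 165 183 182 179 215 231 233 232 230 230 231 231 230 230 232
 233 234 234 236 235 237 237 237 236 238 237 238 238 238 239 240 240 240
 240 241 240 240 236 200 130 131 169 184 184 183 183 186]
[1.61027647e-03 4.20509043e+02] -0.0922619657939024 420.41290946056426 -30.047454171612223 26.481637978747006
[4.05751285e-03 4.39408003e+02] -0.23247708612555457 439.16576964706593 -30.051658249312332 26.463650694352996
```

The stop is yawed about -2.0° and the bar -0.16°, so the tool needs a +1.9° turn. The stop face is at x≈648.3 at y=-22. Now moving behind the row.

>>> {"method": "step_arm", "body": {
  "deltas": [
    {"gripper": 0,"dx": 0.5,"dy": 1,"dz": 0.5,"turn": 0.5},
    {"gripper": 0,"dx": 1.5,"dy": 3.5,"dz": 2,"turn": 1.9},
    {"gripper": 0,"dx": 2.9,"dy": 6,"dz": 5,"turn": 1.9},
    {"gripper": 0,"dx": 3.7,"dy": 7.7,"dz": 8,"turn": 1.9},
    {"gripper": 0,"dx": 4.1,"dy": 8.5,"dz": 10.5,"turn": 1.9},
    {"gripper": 0,"dx": 4.1,"dy": 8.5,"dz": 11.5,"turn": 1.9},
    {"gripper": 0,"dx": 4.1,"dy": 8.5,"dz": 11.5,"turn": 1.9}
  ]
}}

```text
t: 5.62
tool_pos: [513.2, -16.6, 247.4]
tcp_rot: [-2.248, -2.183, 0.007]
ft_force: [-1.4, -0.1, -2.2]
grip_width: 0.151
```

Run:
```python
from w import *
s,c=wrist("w7")
c=capture("scene");cv2.imwrite("pics/s7.png",c["image"][:,:,::-1])
```

```text
t 5.62 tcp [513.2 -16.6 247.4] ytool deg -1.67 F [-1.42 -0.11 -2.2 ] j [-0.17  0.33  1.86  0.    0.96 -0.14] w 0.151
```

View pics/w7.png

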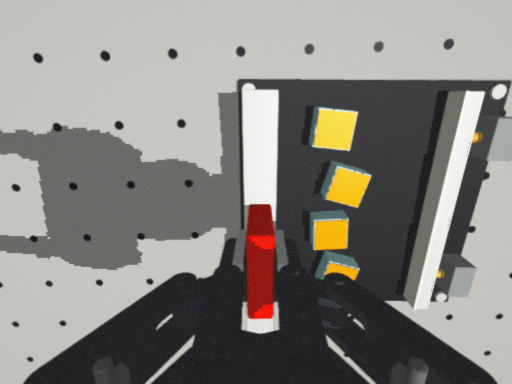

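View pics/s7.png

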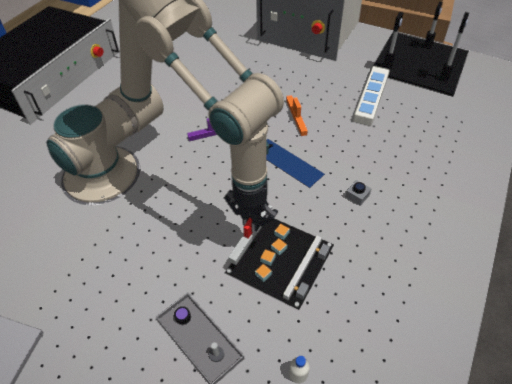

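The bar (260,150 in the wrist view) is behind the row of blanks and parallel to the stop. Lowering it to about 5 mm above the plate.

>>> {"method": "step_arm", "body": {
  "deltas": [
    {"gripper": 0,"dx": 0,"dy": 0,"dz": 0.6,"turn": 0.1},
    {"gripper": 0,"dx": 0,"dy": 0,"dz": 1.5,"turn": 0.2},
    {"gripper": 0,"dx": 0,"dy": 0,"dz": 2.5,"turn": 0.2},
    {"gripper": 0,"dx": 0,"dy": 0,"dz": 3.2,"turn": 0.2},
    {"gripper": 0,"dx": 0,"dy": 0,"dz": 3.4,"turn": 0.2},
    {"gripper": 0,"dx": 0,"dy": 0,"dz": 3.4,"turn": 0.2}
  ]
}}

```text
t: 6.22
tool_pos: [513.5, -17.6, 215.8]
tcp_rot: [-2.257, -2.18, 0.003]
ft_force: [-0.3, 0.8, -0.9]
grip_width: 0.148
```

Run:
```python
from w import *
s,c=wrist("w8")
g=cv2.cvtColor(c["image"],cv2.COLOR_RGB2GRAY).astype(float)
z=s["tool_pos"][2]-202.3+20
E2=[]
for r in range(100,195):
    row=g[r];j=[i for i in range(262,292) if row[i]>=160>row[i+1]]
    if j: E2.append([j[0]+(row[j[0]]-160)/(row[j[0]]-row[j[0]+1]),r])
w=cast(c,E2,z)[:,:2];p=np.polyfit(w[:,1],w[:,0],1);print("bar",len(E2),-np.degrees(np.arctan(p[0])),np.polyval(p,-20),(w[:,0]-np.polyval(p,w[:,1])).std())
F=[]
for r in range(95,270):
    row=g[r];k=[i for i in range(400,490) if row[i]<170<=row[i+1]]
    if k: i=k[0];F.append([i+(170-row[i])/(row[i+1]-row[i]),r])
w=cast(c,F,25)[:,:2]
p=np.polyfit(w[:,1],w[:,0],1)
for _ in range(3):
    e=w[:,0]-np.polyval(p,w[:,1]);k=abs(e)<1;p=np.polyfit(w[k,1],w[k,0],1)
print("stop",k.sum(),-np.degrees(np.arctan(p[0])),np.polyval(p,-20))
```

```text
t 6.22 tcp [513.5 -17.6 215.8] ytool deg -2.0 F [-0.31  0.84 -0.95] j [-0.17  0.37  1.9   0.    0.88 -0.14] w 0.148
bar 95 -2.0221244885938447 522.8735560870297 0.05798595137418549
stop 135 -2.052066380237551 648.6246169132064
```

View pics/w8.png

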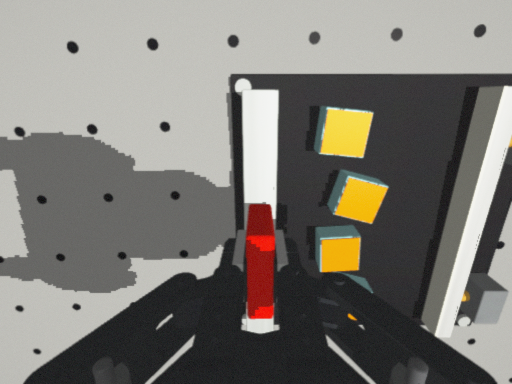

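Bar and stop agree in yaw (-2.02° and -2.05°), and the gap to blanks flush at the stop is about 97.7 mm of travel. Pushing gently from here.

>>> {"method": "step_arm", "body": {
  "deltas": [
    {"gripper": 0,"dx": 0,"dy": 0.3,"dz": 0.1,"turn": 0},
    {"gripper": 0,"dx": 0,"dy": 0.7,"dz": 0.25,"turn": 0},
    {"gripper": 0,"dx": 0,"dy": 1.1,"dz": 0.25,"turn": 0},
    {"gripper": 0,"dx": 0,"dy": 1.5,"dz": 0.25,"turn": 0},
    {"gripper": 0,"dx": 0,"dy": 1.8,"dz": 0.25,"turn": 0},
    {"gripper": 0,"dx": 0,"dy": 2.1,"dz": 0.25,"turn": 0},
    {"gripper": 0,"dx": 0,"dy": 2.4,"dz": 0.25,"turn": 0},
    {"gripper": 0,"dx": 0,"dy": 2.7,"dz": 0.25,"turn": 0}
  ]
}}

```text
t: 6.93
tool_pos: [541.1, -18.6, 213.6]
tcp_rot: [-2.257, -2.18, 0.002]
ft_force: [0.0, 0.5, -2.7]
grip_width: 0.151
```

>>> {"method": "step_arm", "body": {
  "deltas": [
    {"gripper": 0,"dx": 0,"dy": 0.3,"dz": 0,"turn": 0},
    {"gripper": 0,"dx": 0,"dy": 0.6,"dz": 0,"turn": 0},
    {"gripper": 0,"dx": 0,"dy": 0.9,"dz": 0,"turn": 0},
    {"gripper": 0,"dx": 0,"dy": 1.2,"dz": 0,"turn": 0},
    {"gripper": 0,"dx": 0,"dy": 1.5,"dz": 0,"turn": 0},
    {"gripper": 0,"dx": 0,"dy": 1.8,"dz": 0,"turn": 0},
    {"gripper": 0,"dx": 0,"dy": 2.1,"dz": 0,"turn": 0},
    {"gripper": 0,"dx": 0,"dy": 2.4,"dz": 0,"turn": 0}
  ]
}}

```text
t: 7.6
tool_pos: [565.3, -19.4, 213.5]
tcp_rot: [-2.257, -2.18, 0.002]
ft_force: [-1.0, 0.3, -1.8]
grip_width: 0.154
```

Run:
```python
from w import *
s,c=wrist("w9")
```

```text
t 7.6 tcp [565.3 -19.4 213.5] ytool deg -1.99 F [-1.02  0.29 -1.8 ] j [-0.16  0.43  1.79  0.    0.92 -0.12] w 0.154
```

View pics/w9.png

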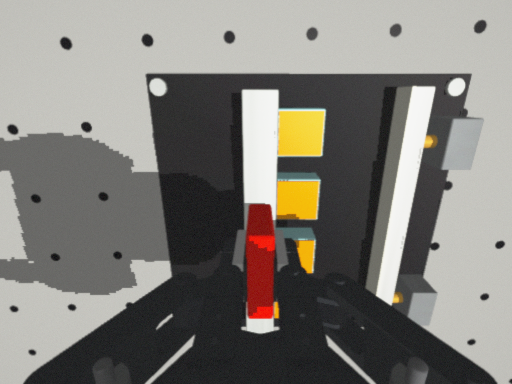

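The visible blanks (302,132), (298,198) and (300,250) have squared up against the bar, and the fourth is hidden. About 46 mm to go.

>>> {"method": "step_arm", "body": {
  "deltas": [
    {"gripper": 0,"dx": 0,"dy": 0.3,"dz": 0,"turn": 0},
    {"gripper": 0,"dx": 0,"dy": 0.6,"dz": 0,"turn": 0},
    {"gripper": 0,"dx": 0,"dy": 0.9,"dz": 0,"turn": 0},
    {"gripper": 0,"dx": 0,"dy": 1.2,"dz": 0,"turn": 0},
    {"gripper": 0,"dx": 0,"dy": 1.5,"dz": 0,"turn": 0},
    {"gripper": 0,"dx": 0,"dy": 1.8,"dz": 0,"turn": 0},
    {"gripper": 0,"dx": 0,"dy": 2.1,"dz": 0,"turn": 0},
    {"gripper": 0,"dx": 0,"dy": 2.4,"dz": 0,"turn": 0}
  ]
}}

```text
t: 8.32
tool_pos: [590.3, -20.3, 213.5]
tcp_rot: [-2.258, -2.181, 0.001]
ft_force: [-0.9, 0.4, -2.9]
grip_width: 0.152
```

>>> {"method": "step_arm", "body": {
  "deltas": [
    {"gripper": 0,"dx": 0,"dy": 0.3,"dz": 0,"turn": 0},
    {"gripper": 0,"dx": 0,"dy": 0.6,"dz": 0,"turn": 0},
    {"gripper": 0,"dx": 0,"dy": 0.9,"dz": 0,"turn": 0},
    {"gripper": 0,"dx": 0,"dy": 1.1,"dz": 0,"turn": 0},
    {"gripper": 0,"dx": 0,"dy": 1.3,"dz": 0,"turn": 0},
    {"gripper": 0,"dx": 0,"dy": 1.4,"dz": 0,"turn": 0},
    {"gripper": 0,"dx": 0,"dy": 1.5,"dz": 0,"turn": 0},
    {"gripper": 0,"dx": 0,"dy": 1.5,"dz": 0,"turn": 0}
  ]
}}

```text
t: 8.98
tool_pos: [605.5, -20.9, 213.5]
tcp_rot: [-2.258, -2.181, 0.001]
ft_force: [-0.1, -0.2, -2.6]
grip_width: 0.15
```

```bash
cat > chk.py <<'E'
from w import *
def chk(n):
    s,c=wrist(n)
    g=cv2.cvtColor(c["image"],cv2.COLOR_RGB2GRAY).astype(float);sat=cv2.cvtColor(c["image"],cv2.COLOR_RGB2HSV)[...,1]
    z=s["tool_pos"][2]-182.3
    E2=[]
    for r in range(100,195):
        row=g[r];i=[i for i in range(236,256) if row[i]<200<=row[i+1]]
        if i: E2.append([i[-1]+(200-row[i[-1]])/(row[i[-1]+1]-row[i[-1]]),r])
    w=cast(c,E2,z)[:,:2];p=np.polyfit(w[:,1],w[:,0],1);print("bar rear edge",len(E2),-np.degrees(np.arctan(p[0])).round(2),(np.polyval(p,-20)).round(1),(w[:,0]-np.polyval(p,w[:,1])).std())
    for b in blobs(mask(c["image"],"gold"),60): print(cv2.boundingRect(b),rect(c,b,24))
    F=[]
    for r in range(95,290):
        row=np.where(sat[r]<50,g[r],60);k=[i for i in range(300,460) if row[i]<170<=row[i+1]]
        if k: i=k[0];F.append([i+(170-row[i])/(row[i+1]-row[i]),r])
    w=cast(c,F,25)[:,:2];p=np.polyfit(w[:,1],w[:,0],1)
    for _ in range(4):
        e=w[:,0]-np.polyval(p,w[:,1]);k=abs(e)<1.5;p=np.polyfit(w[k,1],w[k,0],1)
    print("stop",k.sum(),-np.degrees(np.arctan(p[0])).round(2),np.polyval(p,-20).round(1))
E
python3 -c "
from chk import chk
chk('w10')"
```

```text
t 8.98 tcp [605.5 -20.9 213.5] ytool deg -1.99 F [-0.14 -0.23 -2.55] j [-0.15  0.48  1.7   0.    0.96 -0.12] w 0.15
bar rear edge 95 -2.03 596.1 0.04154710561453616
(278, 111, 46, 45) ((631.3765869140625, 43.152957916259766), (25.488365173339844, 25.8145751953125), 88.04863739013672)
(277, 181, 42, 39) ((630.3629760742188, 0.9498434066772461), (26.084596633911133, 26.120830535888672), 88.0693588256836)
(294, 240, 21, 34) ((637.6978149414062, -40.02471923828125), (12.356078147888184, 28.35174560546875), 13.234469413757324)
(356, 135, 15, 13) ((668.7511596679688, 37.506168365478516), (7.079769611358643, 8.421263694763184), 88.0267562866211)
stop 157 -2.0 648.8
```

View pics/w10.png

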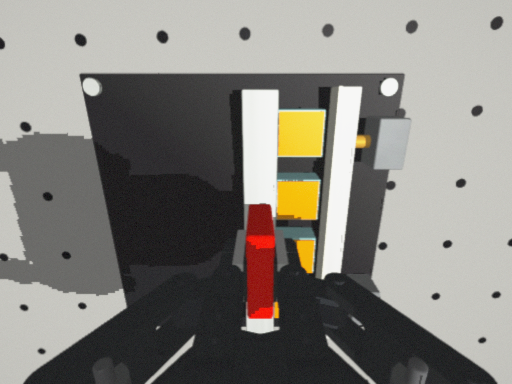

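>>> {"method": "step_arm", "body": {
  "deltas": [
    {"gripper": 0,"dx": 0,"dy": 0.05,"dz": 0,"turn": 0},
    {"gripper": 0,"dx": 0,"dy": 0.1,"dz": 0,"turn": 0},
    {"gripper": 0,"dx": 0,"dy": 0.15,"dz": 0,"turn": 0},
    {"gripper": 0,"dx": 0,"dy": 0.2,"dz": 0,"turn": 0},
    {"gripper": 0,"dx": 0,"dy": 0.25,"dz": 0,"turn": 0},
    {"gripper": 0,"dx": 0,"dy": 0.3,"dz": 0,"turn": 0},
    {"gripper": 0,"dx": 0,"dy": 0.35,"dz": 0,"turn": 0},
    {"gripper": 0,"dx": 0,"dy": 0.4,"dz": 0,"turn": 0}
  ]
}}

```text
t: 9.7
tool_pos: [609.5, -21.0, 213.5]
tcp_rot: [-2.258, -2.181, 0.0]
ft_force: [-0.6, -0.8, -2.1]
grip_width: 0.153
```

```bash
cat > f.py <<'E'
from h import *
from plant import sense,capture
def f(n=8):
    F=[];P=[];M=[]
    for i in range(n):
        s=sense();F.append(s["ft_force"]);P.append(s["tool_pos"]);M.append(s["ft_torque"]);capture("top")
    F=np.array(F);print("t",round(s["t"],2),"F",F.mean(0).round(2),"+-",F.std(0).round(2),"M",np.mean(M,0).round(3),"P",np.mean(P,0).round(2))
E
python3 -c "
from f import f
f()"
```

```text
t 10.05 F [-0.3   0.05 -2.48] +- [0.55 0.55 0.42] M [0.027 0.029 0.004] P [609.57 -21.02 213.56]
```

>>> {"method": "step_arm", "body": {
  "deltas": [
    {"gripper": 0,"dx": 0,"dy": 0.03,"dz": 0,"turn": 0},
    {"gripper": 0,"dx": 0,"dy": 0.06,"dz": 0,"turn": 0},
    {"gripper": 0,"dx": 0,"dy": 0.09,"dz": 0,"turn": 0},
    {"gripper": 0,"dx": 0,"dy": 0.12,"dz": 0,"turn": 0},
    {"gripper": 0,"dx": 0,"dy": 0.15,"dz": 0,"turn": 0},
    {"gripper": 0,"dx": 0,"dy": 0.17,"dz": 0,"turn": 0},
    {"gripper": 0,"dx": 0,"dy": 0.19,"dz": 0,"turn": 0},
    {"gripper": 0,"dx": 0,"dy": 0.2,"dz": 0,"turn": 0}
  ]
}}

```text
t: 10.77
tool_pos: [611.5, -21.1, 213.5]
tcp_rot: [-2.258, -2.181, 0.0]
ft_force: [-0.8, -0.0, -2.5]
grip_width: 0.15
```

```bash
python3 -c "
from f import f
f()"
```

```text
t 11.12 F [-0.51  0.28 -2.47] +- [0.46 0.36 0.56] M [0.003 0.131 0.013] P [611.47 -21.08 213.54]
```

>>> {"method": "step_arm", "body": {
  "deltas": [
    {"gripper": 0,"dx": 0,"dy": 0.02,"dz": 0,"turn": 0},
    {"gripper": 0,"dx": 0,"dy": 0.04,"dz": 0,"turn": 0},
    {"gripper": 0,"dx": 0,"dy": 0.06,"dz": 0,"turn": 0},
    {"gripper": 0,"dx": 0,"dy": 0.08,"dz": 0,"turn": 0},
    {"gripper": 0,"dx": 0,"dy": 0.08,"dz": 0,"turn": 0}
  ]
}}

```text
t: 11.58
tool_pos: [611.9, -21.1, 213.4]
tcp_rot: [-2.258, -2.18, 0.002]
ft_force: [-2.2, -0.1, -1.6]
grip_width: 0.151
```

```bash
python3 -c "
from f import f
f()
from chk import chk
chk('w11')"
```

```text
t 11.93 F [-2.7   0.08 -2.32] +- [0.36 0.29 0.61] M [-0.002  0.49   0.012] P [611.94 -21.08 213.41]
t 11.98 tcp [612.  -21.1 213.4] ytool deg -1.99 F [-4.07  0.29 -2.15] j [-0.15  0.49  1.68  0.    0.97 -0.11] w 0.152
bar rear edge 95 -2.03 602.4 0.042144197871100464
(278, 112, 47, 45) ((637.920166015625, 42.38763427734375), (25.54836082458496, 26.401016235351562), 88.0301284790039)
(277, 181, 42, 39) ((636.628662109375, 0.8052854537963867), (26.076766967773438, 26.04863929748535), 88.1221923828125)
(295, 240, 20, 33) ((642.2412109375, -40.732086181640625), (12.779690742492676, 26.2911319732666), 1.8094910383224487)
(346, 135, 15, 13) ((669.1200561523438, 37.54264450073242), (7.075623989105225, 8.329376220703125), 88.03985595703125)
(274, 301, 5, 18) ((621.8193969726562, -86.1972427368164), (15.89107608795166, 3.014774799346924), 89.01766967773438)
stop 180 -2.0 649.2
```

>>> {"method": "step_arm", "body": {
  "deltas": [
    {"gripper": 0,"dx": 0,"dy": 0.02,"dz": 0,"turn": 0},
    {"gripper": 0,"dx": 0,"dy": 0.04,"dz": 0,"turn": 0},
    {"gripper": 0,"dx": 0,"dy": 0.06,"dz": 0,"turn": 0},
    {"gripper": 0,"dx": 0,"dy": 0.08,"dz": 0,"turn": 0},
    {"gripper": 0,"dx": 0,"dy": 0.08,"dz": 0,"turn": 0}
  ]
}}

```text
t: 12.45
tool_pos: [612.4, -21.1, 213.3]
tcp_rot: [-2.257, -2.18, 0.003]
ft_force: [-3.9, -0.4, -1.0]
grip_width: 0.151
```

```bash
python3 -c "
from f import f
f(6)"
```

```text
t 12.7 F [-4.43 -0.08 -1.43] +- [0.5  0.37 0.46] M [-0.015  0.888  0.002] P [612.47 -21.08 213.29]
```

>>> {"method": "step_arm", "body": {
  "deltas": [
    {"gripper": 0,"dx": 0,"dy": 0.02,"dz": 0,"turn": 0},
    {"gripper": 0,"dx": 0,"dy": 0.05,"dz": 0,"turn": 0},
    {"gripper": 0,"dx": 0,"dy": 0.07,"dz": 0,"turn": 0},
    {"gripper": 0,"dx": 0,"dy": 0.09,"dz": 0,"turn": 0},
    {"gripper": 0,"dx": 0,"dy": 0.11,"dz": 0,"turn": 0},
    {"gripper": 0,"dx": 0,"dy": 0.13,"dz": 0,"turn": 0},
    {"gripper": 0,"dx": 0,"dy": 0.13,"dz": 0,"turn": 0}
  ]
}}

```text
t: 13.33
tool_pos: [613.2, -21.1, 213.1]
tcp_rot: [-2.256, -2.179, 0.005]
ft_force: [-7.0, 0.8, -0.7]
grip_width: 0.15
```

```bash
python3 -c "
from f import f
f(6)
from chk import chk
chk('w12')"
```

```text
t 13.58 F [-6.36 -0.04 -1.24] +- [0.48 0.51 0.61] M [0.005 1.13  0.005] P [613.15 -21.06 213.05]
t 13.63 tcp [613.1 -21.1 213. ] ytool deg -1.98 F [-6.45 -0.1  -1.14] j [-0.15  0.49  1.68  0.    0.98 -0.11] w 0.154
bar rear edge 95 -2.02 603.0 0.041634191806247625
(278, 112, 46, 45) ((638.4466552734375, 42.52420425415039), (25.48533821105957, 26.263641357421875), 88.1059799194336)
(277, 182, 42, 39) ((636.9363403320312, 0.3822803497314453), (26.234603881835938, 25.627887725830078), 88.61135864257812)
(295, 240, 20, 34) ((642.7578125, -40.77450180053711), (12.736847877502441, 27.020578384399414), 1.812048077583313)
(346, 135, 14, 13) ((669.3560791015625, 37.708377838134766), (7.052359104156494, 7.723929405212402), 88.0782470703125)
(274, 301, 5, 18) ((622.392333984375, -85.74199676513672), (15.851729393005371, 3.0110621452331543), 89.02225494384766)
stop 181 -2.01 649.8
```

Force sensor reads about 6.1 N net, and the stop's 1.0 mm give in the image agrees (6 N). Going on to 10 N.

>>> {"method": "step_arm", "body": {
  "deltas": [
    {"gripper": 0,"dx": 0,"dy": 0.03,"dz": 0,"turn": 0},
    {"gripper": 0,"dx": 0,"dy": 0.06,"dz": 0,"turn": 0},
    {"gripper": 0,"dx": 0,"dy": 0.09,"dz": 0,"turn": 0},
    {"gripper": 0,"dx": 0,"dy": 0.11,"dz": 0,"turn": 0},
    {"gripper": 0,"dx": 0,"dy": 0.13,"dz": 0,"turn": 0},
    {"gripper": 0,"dx": 0,"dy": 0.15,"dz": 0,"turn": 0},
    {"gripper": 0,"dx": 0,"dy": 0.17,"dz": 0,"turn": 0},
    {"gripper": 0,"dx": 0,"dy": 0.17,"dz": 0,"turn": 0}
  ]
}}

```text
t: 14.35
tool_pos: [613.9, -21.1, 212.7]
tcp_rot: [-2.254, -2.177, 0.008]
ft_force: [-6.6, 0.4, -0.0]
grip_width: 0.154
```

```bash
python3 -c "
from f import f
f(6)
from chk import chk
chk('w13')"
```

```text
t 14.6 F [-6.93  0.09 -0.86] +- [0.23 0.51 0.45] M [-0.008  1.263 -0.005] P [613.9  -21.06 212.7 ]
t 14.65 tcp [613.9 -21.  212.7] ytool deg -1.98 F [-7.65 -0.08 -0.37] j [-0.15  0.49  1.68  0.    0.98 -0.11] w 0.152
bar rear edge 95 -2.02 603.1 0.03990035406345298
(278, 112, 46, 46) ((638.6532592773438, 42.32469940185547), (25.997295379638672, 26.242448806762695), 88.05093383789062)
(277, 182, 43, 39) ((637.2367553710938, 0.5704784393310547), (25.99799346923828, 26.089458465576172), 88.21327209472656)
(295, 241, 20, 34) ((642.8809814453125, -41.17555236816406), (12.696823120117188, 26.871458053588867), 1.8156687021255493)
(346, 136, 14, 13) ((669.4304809570312, 37.25517654418945), (7.047704696655273, 7.638864517211914), 88.09048461914062)
(274, 301, 5, 19) ((622.5471801757812, -85.81114959716797), (16.756343841552734, 3.0034425258636475), 89.02790069580078)
stop 181 -1.94 649.9
```

View pics/w13.png

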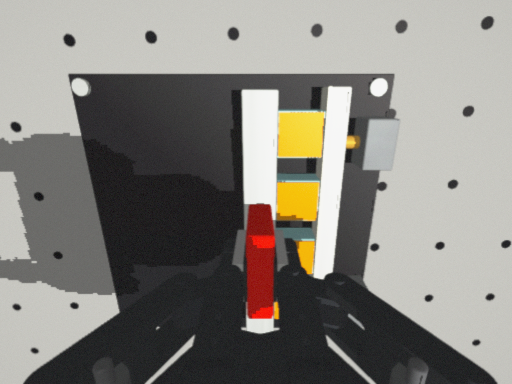

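The force rose little on the last step (6.6 N net, while the TCP moved 0.75 mm), so the bar is tipping in an 80 N grip. I'll back off slightly, firm up the grip and press again.

>>> {"method": "step_arm", "body": {
  "deltas": [
    {"gripper": 0,"dx": 0,"dy": -0.05,"dz": 0,"turn": 0},
    {"gripper": 0,"dx": 0,"dy": -0.1,"dz": 0,"turn": 0},
    {"gripper": 0,"dx": 0,"dy": -0.15,"dz": 0,"turn": 0},
    {"gripper": 0,"dx": 0,"dy": -0.15,"dz": -0.05,"turn": 0}
  ]
}}

```text
t: 15.03
tool_pos: [612.9, -21.0, 213.2]
tcp_rot: [-2.255, -2.178, 0.006]
ft_force: [-2.5, 0.7, -3.2]
grip_width: 0.157
```

>>> {"method": "step_arm", "body": {
  "deltas": [
    {"gripper": 0,"dx": 0,"dy": 0,"dz": 0,"turn": 0},
    {"gripper": 0,"dx": 0,"dy": 0,"dz": 0,"turn": 0},
    {"gripper": 0,"dx": 0,"dy": 0,"dz": 0,"turn": 0}
  ],
  "grip_force": 120
}}

```text
t: 15.28
tool_pos: [613.0, -21.0, 213.3]
tcp_rot: [-2.255, -2.178, 0.006]
ft_force: [-2.9, 0.3, -3.4]
grip_width: 0.145
```

```bash
python3 -c "
from f import f
f(6)
from chk import chk
chk('w14')"
```

```text
t 15.53 F [-2.94  0.18 -3.01] +- [0.53 0.49 0.33] M [ 0.032  0.555 -0.003] P [613.01 -21.02 213.28]
t 15.58 tcp [613.  -21.  213.3] ytool deg -1.98 F [-2.81  0.35 -2.31] j [-0.15  0.49  1.68  0.    0.98 -0.11] w 0.147
bar rear edge 95 -2.02 602.6 0.04034956451737942
(278, 112, 47, 45) ((638.0935668945312, 42.57516860961914), (25.518936157226562, 26.357995986938477), 88.12299346923828)
(277, 182, 42, 39) ((636.6921997070312, 0.36218738555908203), (26.089740753173828, 25.90030860900879), 88.17443084716797)
(294, 240, 21, 34) ((641.4345703125, -40.849395751953125), (26.355878829956055, 13.749007225036621), 88.38766479492188)
(346, 135, 15, 13) ((669.2637329101562, 37.7515983581543), (7.059232234954834, 8.245100975036621), 88.09249114990234)
stop 181 -2.01 649.4
```

>>> {"method": "step_arm", "body": {
  "deltas": [
    {"gripper": 0,"dx": 0,"dy": 0.03,"dz": 0,"turn": 0},
    {"gripper": 0,"dx": 0,"dy": 0.06,"dz": 0,"turn": 0},
    {"gripper": 0,"dx": 0,"dy": 0.09,"dz": 0,"turn": 0},
    {"gripper": 0,"dx": 0,"dy": 0.12,"dz": 0,"turn": 0},
    {"gripper": 0,"dx": 0,"dy": 0.15,"dz": 0,"turn": 0},
    {"gripper": 0,"dx": 0,"dy": 0.18,"dz": 0,"turn": 0},
    {"gripper": 0,"dx": 0,"dy": 0.2,"dz": 0,"turn": 0},
    {"gripper": 0,"dx": 0,"dy": 0.2,"dz": 0,"turn": 0}
  ]
}}

```text
t: 16.3
tool_pos: [614.0, -21.0, 213.0]
tcp_rot: [-2.253, -2.177, 0.009]
ft_force: [-5.8, -0.3, -1.4]
grip_width: 0.145
```

```bash
python3 -c "
from f import f
f(6)
from chk import chk
chk('w15')"
```

```text
t 16.55 F [-5.81 -0.1  -1.3 ] +- [0.46 0.5  0.54] M [0.002 1.14  0.018] P [614.02 -21.02 212.99]
t 16.6 tcp [614. -21. 213.] ytool deg -1.98 F [-5.63 -0.77 -1.23] j [-0.15  0.49  1.68  0.    0.98 -0.11] w 0.146
bar rear edge 95 -2.01 603.0 0.03924720258197123
(278, 112, 46, 45) ((638.4368896484375, 42.64677429199219), (25.455509185791016, 26.256542205810547), 88.16426086425781)
(277, 182, 42, 39) ((636.9251098632812, 0.5444583892822266), (26.06212615966797, 25.742124557495117), 88.34873962402344)
(295, 241, 20, 33) ((642.7254028320312, -40.91973876953125), (12.730912208557129, 26.183551788330078), 1.809289813041687)
(346, 136, 14, 13) ((669.300537109375, 37.273231506347656), (7.057088375091553, 7.707282543182373), 88.09761047363281)
stop 182 -2.01 649.7
```

>>> {"method": "step_arm", "body": {
  "deltas": [
    {"gripper": 0,"dx": 0,"dy": 0.04,"dz": 0,"turn": 0},
    {"gripper": 0,"dx": 0,"dy": 0.08,"dz": 0,"turn": 0},
    {"gripper": 0,"dx": 0,"dy": 0.12,"dz": 0,"turn": 0},
    {"gripper": 0,"dx": 0,"dy": 0.15,"dz": 0,"turn": 0},
    {"gripper": 0,"dx": 0,"dy": 0.18,"dz": 0,"turn": 0},
    {"gripper": 0,"dx": 0,"dy": 0.2,"dz": 0,"turn": 0},
    {"gripper": 0,"dx": 0,"dy": 0.22,"dz": 0,"turn": 0},
    {"gripper": 0,"dx": 0,"dy": 0.22,"dz": 0,"turn": 0}
  ]
}}

```text
t: 17.32
tool_pos: [615.0, -21.0, 212.6]
tcp_rot: [-2.251, -2.175, 0.014]
ft_force: [-6.4, 0.4, -0.9]
grip_width: 0.144
```

```bash
python3 -c "
from f import f
f(6)
from chk import chk
chk('w16')"
```

```text
t 17.57 F [-6.99 -0.28 -0.64] +- [0.44 0.61 0.34] M [ 0.002  1.311 -0.026] P [614.97 -21.01 212.58]
t 17.62 tcp [615.  -21.  212.6] ytool deg -1.97 F [-6.65 -0.39 -1.07] j [-0.15  0.5   1.67  0.    0.99 -0.11] w 0.145
bar rear edge 95 -2.02 603.2 0.03897274479327166
(278, 113, 46, 45) ((638.629150390625, 42.18233871459961), (25.43061065673828, 26.18367576599121), 88.08580780029297)
(277, 182, 43, 40) ((637.064697265625, 0.3693513870239258), (26.228286743164062, 26.4573917388916), 86.5517578125)
(295, 241, 20, 34) ((642.86083984375, -40.948875427246094), (12.683823585510254, 26.898012161254883), 1.8159981966018677)
(346, 136, 14, 13) ((669.4221801757812, 37.42958450317383), (7.0316548347473145, 7.5544915199279785), 88.14096069335938)
(274, 302, 5, 18) ((622.5711059570312, -85.98457336425781), (15.82751178741455, 2.9992499351501465), 89.03433227539062)
stop 178 -1.96 649.9
```

The readings fit a simple explanation. Each call restarts from the measured (sagged) pose, so the windup is lost and about 0.25–0.3 mm/N of arm and grip give must be re-commanded. One 3.0 mm call should give about 9–10 N, and I'll hold it during the camera calls.

>>> {"method": "step_arm", "body": {
  "deltas": [
    {"gripper": 0,"dx": 0,"dy": 0.12,"dz": 0,"turn": 0},
    {"gripper": 0,"dx": 0,"dy": 0.2,"dz": 0,"turn": 0},
    {"gripper": 0,"dx": 0,"dy": 0.22,"dz": 0,"turn": 0},
    {"gripper": 0,"dx": 0,"dy": 0.24,"dz": 0,"turn": 0},
    {"gripper": 0,"dx": 0,"dy": 0.26,"dz": 0,"turn": 0},
    {"gripper": 0,"dx": 0,"dy": 0.28,"dz": 0,"turn": 0},
    {"gripper": 0,"dx": 0,"dy": 0.3,"dz": 0,"turn": 0},
    {"gripper": 0,"dx": 0,"dy": 0.3,"dz": 0,"turn": 0}
  ]
}}

```text
t: 18.33
tool_pos: [616.2, -21.0, 212.0]
tcp_rot: [-2.247, -2.172, 0.02]
ft_force: [-8.0, -0.4, -0.4]
grip_width: 0.144
```

```bash
python3 -c "
from f import f
f(8)
from chk import chk
chk('w17')"
```

```text
t 18.68 F [-8.    0.06 -0.51] +- [0.34 0.41 0.77] M [-0.016  1.479  0.008] P [616.24 -20.98 211.99]
t 18.73 tcp [616.2 -21.  212. ] ytool deg -1.96 F [-8.79  0.53 -0.11] j [-0.15  0.5   1.67 -0.    1.   -0.11] w 0.14
bar rear edge 95 -2.01 603.4 0.03990376996967982
(278, 113, 46, 45) ((638.72314453125, 42.42218017578125), (25.36166763305664, 25.912960052490234), 88.3141098022461)
(277, 183, 43, 39) ((637.4290161132812, 0.49281787872314453), (25.91032600402832, 26.107568740844727), 88.44444274902344)
(296, 242, 19, 34) ((643.2314453125, -41.11631774902344), (12.014214515686035, 26.752159118652344), 1.8204145431518555)
(347, 136, 14, 13) ((669.6425170898438, 37.70216369628906), (6.99167013168335, 7.6587042808532715), 88.25769805908203)
(274, 302, 5, 19) ((622.7102661132812, -85.70673370361328), (16.702327728271484, 2.9903488159179688), 89.14723205566406)
stop 179 -1.93 650.1
```

View pics/w17.png

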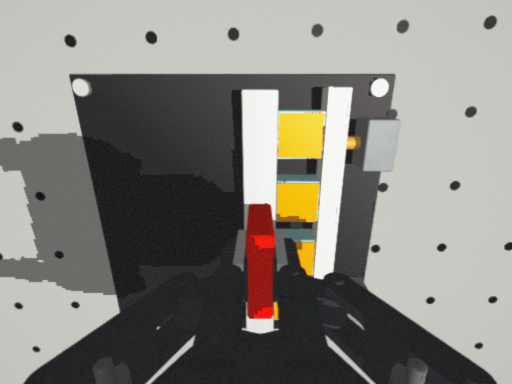

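About 7.7 N by both force sensor and stop give (1.3 mm), so just in range. I'll press once more for about 10 N and hold it.

>>> {"method": "step_arm", "body": {
  "deltas": [
    {"gripper": 0,"dx": 0,"dy": 0.2,"dz": -0.02,"turn": 0},
    {"gripper": 0,"dx": 0,"dy": 0.28,"dz": -0.03,"turn": 0},
    {"gripper": 0,"dx": 0,"dy": 0.32,"dz": -0.03,"turn": 0},
    {"gripper": 0,"dx": 0,"dy": 0.35,"dz": -0.03,"turn": 0},
    {"gripper": 0,"dx": 0,"dy": 0.38,"dz": -0.03,"turn": 0},
    {"gripper": 0,"dx": 0,"dy": 0.4,"dz": -0.03,"turn": 0},
    {"gripper": 0,"dx": 0,"dy": 0.42,"dz": -0.03,"turn": 0},
    {"gripper": 0,"dx": 0,"dy": 0.42,"dz": -0.03,"turn": 0}
  ]
}}

```text
t: 19.45
tool_pos: [618.0, -21.0, 211.5]
tcp_rot: [-2.243, -2.168, 0.028]
ft_force: [-10.2, -0.6, 0.1]
grip_width: 0.145
```

```bash
python3 -c "
from f import f
f(10)
from chk import chk
chk('w18')
f(12)"
```

```text
t 19.9 F [-9.68 -0.11  0.05] +- [0.36 0.52 0.55] M [-0.05   1.763 -0.013] P [618.02 -20.96 211.46]
t 19.95 tcp [618.  -20.9 211.4] ytool deg -1.94 F [-10.01  -0.5    0.1 ] j [-0.15  0.5   1.66 -0.    1.01 -0.11] w 0.149
bar rear edge 95 -2.0 603.6 0.03908535700902301
(278, 113, 47, 46) ((638.9282836914062, 42.362178802490234), (25.790992736816406, 25.68890380859375), 88.14924621582031)
(276, 183, 44, 40) ((637.4839477539062, 0.604151725769043), (25.93143081665039, 26.37470245361328), 86.97367858886719)
(296, 242, 19, 35) ((643.3970336914062, -40.84933090209961), (11.94267463684082, 27.380146026611328), 1.8300962448120117)
(347, 137, 14, 13) ((669.7232055664062, 37.44175720214844), (6.967618465423584, 7.422606468200684), 88.28656768798828)
(274, 302, 5, 19) ((622.9576416015625, -84.94852447509766), (16.637123107910156, 2.981999635696411), 89.3379135131836)
stop 180 -1.86 650.3
t 20.55 F [-9.49 -0.12 -0.1 ] +- [0.35 0.69 0.6 ] M [-0.046  1.756 -0.028] P [618.02 -20.95 211.45]
```

View pics/w18.png

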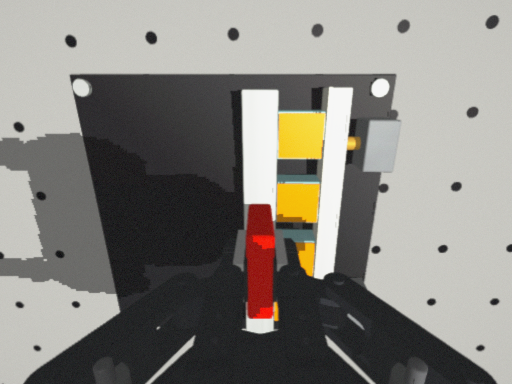

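About 9.3 N held for over 1 s, and the stop gave 1.5 mm (9 N), which agrees. I'll check the hidden blank in the scene view before leaving.

Run:
```python
from f import *
c=capture("scene");np.savez("s18.npz",**c)
cv2.imwrite("pics/s18.png",cv2.resize(c["image"][200:320,200:350,::-1],None,fx=5,fy=5,interpolation=cv2.INTER_CUBIC))
for b in blobs(mask(c["image"],"gold"),20): print(cv2.boundingRect(b),rect(c,b,24))
f(3)
```

```text
(362, 0, 72, 18) ((521.9203491210938, 1281.9271240234375), (302.1855163574219, 37.240699768066406), 4.949656009674072)
(438, 0, 15, 21) ((708.516845703125, 1378.8143310546875), (45.39316177368164, 189.5349578857422), 5.021564960479736)
(278, 274, 14, 13) ((634.0703735351562, -83.10079193115234), (25.133615493774414, 27.5072078704834), 1.0136290788650513)
(286, 262, 14, 11) ((635.733154296875, -43.87876892089844), (24.721776962280273, 26.051624298095703), 0.9012976288795471)
(296, 252, 11, 8) ((641.7102661132812, -5.738851547241211), (24.803274154663086, 19.693584442138672), 26.609670639038086)
(91, 44, 9, 13) ((-431.96087646484375, 471.0643005371094), (28.446155548095703, 83.15648651123047), 25.1364688873291)
t 20.75 F [-9.7  -0.62 -0.51] +- [0.7  0.33 0.28] M [-0.041  1.767 -0.021] P [618.02 -20.97 211.47]
```

View pics/s18.png

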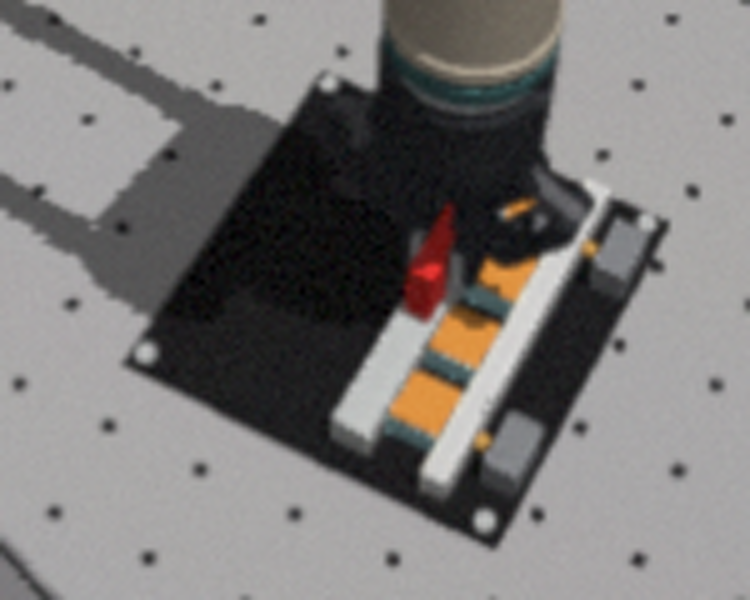

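The scene crop shows blank0 at (430,400), blank1 (465,338) and blank2 (508,280) flush between bar and stop, and the wrist view shows blank3. Easing off gently.

>>> {"method": "step_arm", "body": {
  "deltas": [
    {"gripper": 0,"dx": 0,"dy": 0.3,"dz": 0,"turn": 0},
    {"gripper": 0,"dx": 0,"dy": 0.22,"dz": 0,"turn": 0},
    {"gripper": 0,"dx": 0,"dy": 0.14,"dz": 0,"turn": 0},
    {"gripper": 0,"dx": 0,"dy": 0.07,"dz": 0,"turn": 0},
    {"gripper": 0,"dx": 0,"dy": 0,"dz": 0,"turn": 0},
    {"gripper": 0,"dx": 0,"dy": -0.07,"dz": 0,"turn": 0},
    {"gripper": 0,"dx": 0,"dy": -0.14,"dz": 0,"turn": 0},
    {"gripper": 0,"dx": 0,"dy": -0.2,"dz": 0,"turn": 0}
  ]
}}

```text
t: 21.47
tool_pos: [616.6, -20.9, 211.7]
tcp_rot: [-2.244, -2.169, 0.026]
ft_force: [-2.1, 0.2, -2.9]
grip_width: 0.145
```

>>> {"method": "step_arm", "body": {
  "deltas": [
    {"gripper": 0,"dx": 0,"dy": -0.05,"dz": 0,"turn": 0},
    {"gripper": 0,"dx": 0,"dy": -0.1,"dz": 0,"turn": 0},
    {"gripper": 0,"dx": 0,"dy": -0.15,"dz": 0,"turn": 0},
    {"gripper": 0,"dx": 0,"dy": -0.2,"dz": 0,"turn": 0},
    {"gripper": 0,"dx": 0,"dy": -0.3,"dz": 0,"turn": 0},
    {"gripper": 0,"dx": 0,"dy": -0.5,"dz": 0,"turn": 0},
    {"gripper": 0,"dx": 0,"dy": -0.8,"dz": 0,"turn": 0},
    {"gripper": 0,"dx": 0,"dy": -1,"dz": 0,"turn": 0}
  ]
}}

```text
t: 22.13
tool_pos: [606.4, -20.6, 212.1]
tcp_rot: [-2.244, -2.169, 0.026]
ft_force: [-0.9, -0.7, -3.3]
grip_width: 0.146
```

```bash
python3 -c "
from f import f
f(4)
from chk import chk
chk('w19')"
```

```text
t 22.28 F [-0.39 -0.08 -2.74] +- [0.46 0.39 0.49] M [ 0.026 -0.036 -0.007] P [606.23 -20.53 212.05]
t 22.33 tcp [606.6 -20.6 212.1] ytool deg -1.96 F [ 0.14  0.19 -2.01] j [-0.15  0.49  1.69 -0.    0.99 -0.11] w 0.142
bar rear edge 95 -1.97 592.8 0.0428688059481887
(294, 113, 49, 46) ((637.5494384765625, 42.313472747802734), (25.889389038085938, 26.425600051879883), 87.96097564697266)
(291, 183, 44, 40) ((636.1082763671875, 0.4346199035644531), (26.474992752075195, 26.469478607177734), 87.84622955322266)
(296, 242, 34, 34) ((636.9722900390625, -40.72828674316406), (26.17889976501465, 22.072463989257812), 88.96806335449219)
(363, 136, 16, 14) ((668.868408203125, 37.54201126098633), (7.553321361541748, 8.389765739440918), 87.16956329345703)
stop 175 -2.0 648.9
```

View pics/w19.png

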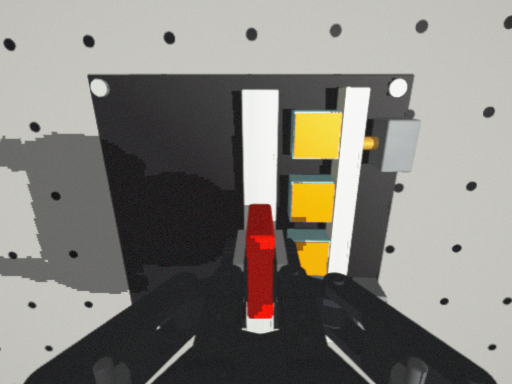

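The blanks stayed with the stop: the three visible at (317,135), (312,200) and (312,258). Backing off, then lifting.

>>> {"method": "step_arm", "body": {
  "deltas": [
    {"gripper": 0,"dx": 0,"dy": -0.7,"dz": 0,"turn": 0},
    {"gripper": 0,"dx": 0,"dy": -1.7,"dz": 0,"turn": 0},
    {"gripper": 0,"dx": 0,"dy": -2.8,"dz": -0.2,"turn": 0},
    {"gripper": 0,"dx": 0,"dy": -4,"dz": -1,"turn": 0},
    {"gripper": 0,"dx": 0,"dy": -5,"dz": -3,"turn": 0},
    {"gripper": 0,"dx": 0,"dy": -6,"dz": -5.5,"turn": 0},
    {"gripper": 0,"dx": 0,"dy": -6,"dz": -8,"turn": 0},
    {"gripper": 0,"dx": 0,"dy": -6,"dz": -10,"turn": 0}
  ]
}}

```text
t: 23.05
tool_pos: [547.4, -18.7, 316.0]
tcp_rot: [-2.245, -2.17, 0.025]
ft_force: [1.4, 0.7, -2.1]
grip_width: 0.143
```

>>> {"method": "step_arm", "body": {
  "deltas": [
    {"gripper": 0,"dx": 0,"dy": -0.5,"dz": -2,"turn": 0},
    {"gripper": 0,"dx": 0,"dy": -1.5,"dz": -4,"turn": 0},
    {"gripper": 0,"dx": 0,"dy": -2,"dz": -5,"turn": 0},
    {"gripper": 0,"dx": 0,"dy": -2,"dz": -5,"turn": 0}
  ]
}}

```text
t: 23.38
tool_pos: [527.3, -18.0, 369.4]
tcp_rot: [-2.248, -2.172, 0.021]
ft_force: [-0.2, 0.3, -2.4]
grip_width: 0.146
```

```bash
python3 -c "
from chk import *
chk('w20')
s=sense();T=toolT(s)
print('z axis',T[:3,2].round(4));print((T[:3,:3].T@(np.array([471.7,285.1,s['tool_pos'][2]])-s['tool_pos'])).round(1))"
```

```text
t 23.38 tcp [527.3 -18.  369.4] ytool deg -1.96 F [-0.23  0.31 -2.44] j [-0.17  0.23  1.65 -0.    1.27 -0.13] w 0.146
bar rear edge 95 -1.93 514.6 0.06195076406944131
(349, 105, 26, 24) ((637.2627563476562, 42.19567108154297), (25.2423095703125, 26.596677780151367), 88.15464782714844)
(344, 142, 26, 23) ((635.7506103515625, 0.47235965728759766), (26.347749710083008, 26.70024871826172), 87.76643371582031)
(341, 176, 24, 21) ((634.31591796875, -40.8518180847168), (26.090065002441406, 26.66461753845215), 88.4059066772461)
(338, 207, 23, 19) ((632.856689453125, -81.48259735107422), (25.40958595275879, 26.862932205200195), 88.58212280273438)
stop 143 -1.97 648.7
z axis [-0.0222  0.0026 -0.9997]
[301.  -66.4   2. ]
```

View pics/w20.png

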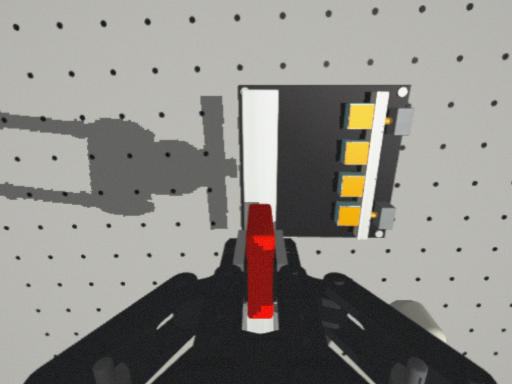

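All four gold tops are in line along the stop, at (361,117), (357,153), (352,187) and (349,216). Each is within 0.5 mm of the flush position and square to about 0.5°. Carrying the straightedge back to the mat.

>>> {"method": "step_arm", "body": {
  "deltas": [
    {"gripper": 0,"dx": 1.5,"dy": -0.3,"dz": 0,"turn": -3},
    {"gripper": 0,"dx": 5,"dy": -1,"dz": 0,"turn": -9},
    {"gripper": 0,"dx": 9,"dy": -1.8,"dz": 0,"turn": -16},
    {"gripper": 0,"dx": 13,"dy": -2.6,"dz": 0,"turn": -23},
    {"gripper": 0,"dx": 17,"dy": -3.5,"dz": 0.1,"turn": -30},
    {"gripper": 0,"dx": 20.5,"dy": -4.2,"dz": 0.1,"turn": -37},
    {"gripper": 0,"dx": 23.5,"dy": -4.8,"dz": 0.2,"turn": -44},
    {"gripper": 0,"dx": 25.5,"dy": -5.2,"dz": 0.2,"turn": -48}
  ]
}}

```text
t: 24.1
tool_pos: [483.3, 241.3, 365.3]
tcp_rot: [-1.156, -2.894, 0.01]
ft_force: [0.1, -0.6, -3.2]
grip_width: 0.145
```

```bash
python3 -c "
from w import *
s=sense();T=toolT(s)
print(s['tool_pos'],np.degrees(np.arctan2(T[1,1],T[0,1])),'z axis',T[:3,2].round(4));print((T[:3,:3].T@(np.array([476,284.6,s['tool_pos'][2]])-s['tool_pos'])).round(1))"
```

```text
[483.25188279 241.31878057 365.26369499] 46.453424418218276 z axis [-0.0256  0.003  -0.9997]
[35.1 26.4  0.3]
```

>>> {"method": "step_arm", "body": {
  "deltas": [
    {"gripper": 0,"dx": 1,"dy": 0.8,"dz": 0,"turn": -5},
    {"gripper": 0,"dx": 2.2,"dy": 1.7,"dz": 0,"turn": -12},
    {"gripper": 0,"dx": 3.1,"dy": 2.3,"dz": 0,"turn": -19},
    {"gripper": 0,"dx": 3.5,"dy": 2.6,"dz": 0,"turn": -25},
    {"gripper": 0,"dx": 3.5,"dy": 2.6,"dz": 0,"turn": -28.2},
    {"gripper": 0,"dx": 3.5,"dy": 2.6,"dz": 0,"turn": -28.2}
  ]
}}

```text
t: 24.6
tool_pos: [475.4, 284.7, 363.5]
tcp_rot: [-0.413, -3.085, 0.003]
ft_force: [-0.2, -0.5, -2.9]
grip_width: 0.143
```

```bash
python3 -c "
from w import *
s,c=wrist('w21');T=toolT(s)
print('z axis',T[:3,2].round(4));
for b in blobs(mask(c['image'],'blue'),100)[:3]: print(cv2.boundingRect(b),rect(c,b,3))
print('bar centre approx',s['tool_pos']+T[:3,:3]@[0,0,199])"
```

```text
t 24.6 tcp [475.4 284.7 363.5] ytool deg 74.75 F [-0.18 -0.47 -2.93] j [ 0.41  0.28  1.61  0.01  1.28 -0.9 ] w 0.143
z axis [-0.0287  0.0016 -0.9996]
(232, 80, 59, 158) ((464.3822937011719, 286.72357177734375), (68.65604400634766, 202.07565307617188), 74.55458068847656)
bar centre approx [469.65768031 284.98637065 164.59601994]
```

View pics/w21.png

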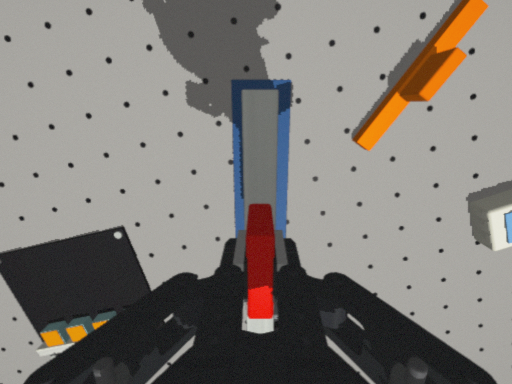

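Bar and mat are aligned at (260,150) in the wrist view. Lowering.

>>> {"method": "step_arm", "body": {
  "deltas": [
    {"gripper": 0,"dx": 0,"dy": 0,"dz": 1,"turn": 0},
    {"gripper": 0,"dx": -0.1,"dy": 0,"dz": 3.5,"turn": 0},
    {"gripper": 0,"dx": -0.2,"dy": 0,"dz": 6.5,"turn": 0},
    {"gripper": 0,"dx": -0.3,"dy": 0,"dz": 9.5,"turn": 0},
    {"gripper": 0,"dx": -0.4,"dy": 0,"dz": 12,"turn": 0},
    {"gripper": 0,"dx": -0.5,"dy": 0,"dz": 14,"turn": 0},
    {"gripper": 0,"dx": -0.5,"dy": 0,"dz": 14.6,"turn": 0},
    {"gripper": 0,"dx": -0.5,"dy": 0,"dz": 14.8,"turn": 0}
  ]
}}

```text
t: 25.32
tool_pos: [475.3, 282.6, 213.4]
tcp_rot: [-0.419, -3.081, 0.007]
ft_force: [-0.4, 0.9, -2.6]
grip_width: 0.145
```

>>> {"method": "step_arm", "body": {
  "deltas": [
    {"gripper": 0,"dx": 0,"dy": 0,"dz": 0.1,"turn": 0},
    {"gripper": 0,"dx": 0,"dy": 0,"dz": 0.2,"turn": 0},
    {"gripper": 0,"dx": 0,"dy": 0,"dz": 0.3,"turn": 0},
    {"gripper": 0,"dx": 0,"dy": 0,"dz": 0.4,"turn": 0},
    {"gripper": 0,"dx": 0,"dy": 0,"dz": 0.4,"turn": 0}
  ]
}}

```text
t: 25.73
tool_pos: [475.4, 282.7, 210.1]
tcp_rot: [-0.419, -3.082, 0.006]
ft_force: [0.7, -0.4, -2.7]
grip_width: 0.144
```

```bash
python3 -c "
from f import f
f(4)"
```

```text
t 25.88 F [ 0.02 -0.19 -2.88] +- [0.52 0.12 0.21] M [ 0.024 -0.067 -0.02 ] P [475.34 282.71 209.98]
```

>>> {"method": "step_arm", "body": {
  "deltas": [
    {"gripper": 0,"dx": 0,"dy": 0,"dz": 0.1,"turn": 0},
    {"gripper": 0,"dx": 0,"dy": 0,"dz": 0.2,"turn": 0},
    {"gripper": 0,"dx": 0,"dy": 0,"dz": 0.28,"turn": 0},
    {"gripper": 0,"dx": 0,"dy": 0,"dz": 0.28,"turn": 0}
  ]
}}

```text
t: 26.27
tool_pos: [475.1, 282.9, 207.6]
tcp_rot: [-0.419, -3.082, 0.006]
ft_force: [-2.1, -0.0, 3.8]
grip_width: 0.146
```

```bash
python3 -c "
from f import f
f(4)"
```

```text
t 26.42 F [-2.43  0.43  3.84] +- [0.34 0.34 0.85] M [-0.039 -0.018 -0.013] P [475.1  282.85 207.55]
```

The bar is touching the mat (about 6 N up). Releasing slowly.

>>> {"method": "step_arm", "body": {
  "deltas": [
    {"gripper": 0.17,"dx": 0,"dy": 0,"dz": 0,"turn": 0},
    {"gripper": 0.2,"dx": 0,"dy": 0,"dz": 0,"turn": 0},
    {"gripper": 0.3,"dx": 0,"dy": 0,"dz": 0,"turn": 0},
    {"gripper": 0.5,"dx": 0,"dy": 0,"dz": 0,"turn": 0},
    {"gripper": 0.7,"dx": 0,"dy": 0,"dz": 0,"turn": 0},
    {"gripper": 0.7,"dx": 0,"dy": 0,"dz": 0,"turn": 0},
    {"gripper": 0.7,"dx": 0,"dy": 0,"dz": 0,"turn": 0}
  ],
  "grip_force": 40
}}

```text
t: 27.05
tool_pos: [475.1, 282.8, 207.4]
tcp_rot: [-0.419, -3.082, 0.006]
ft_force: [-0.2, -0.4, 0.5]
grip_width: 0.698
```

```bash
python3 -c "
from w import *
wrist('w22')"
```

```text
t 27.05 tcp [475.1 282.8 207.4] ytool deg 74.53 F [-0.22 -0.43  0.55] j [ 0.41  0.43  1.82  0.02  0.92 -0.9 ] w 0.698
```

View pics/w22.png

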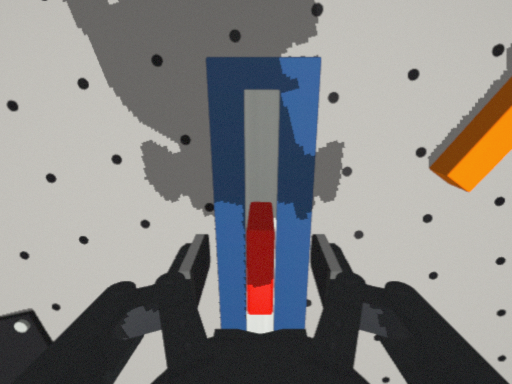

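The bar is released, standing upright and centred on the mat at (262,200). Raising the gripper clear.

>>> {"method": "step_arm", "body": {
  "deltas": [
    {"gripper": 0.7,"dx": 0,"dy": 0,"dz": -1,"turn": 0},
    {"gripper": 0.7,"dx": 0,"dy": 0,"dz": -3,"turn": 0},
    {"gripper": 0.7,"dx": 0,"dy": 0,"dz": -6,"turn": 0},
    {"gripper": 0.7,"dx": 0,"dy": 0,"dz": -9,"turn": 0},
    {"gripper": 0.7,"dx": 0,"dy": 0,"dz": -12.5,"turn": 0},
    {"gripper": 0.7,"dx": 0,"dy": 0,"dz": -15.5,"turn": 0},
    {"gripper": 0.7,"dx": 0,"dy": 0,"dz": -18,"turn": 0},
    {"gripper": 0.7,"dx": 0,"dy": 0,"dz": -19,"turn": 0}
  ]
}}

```text
t: 27.77
tool_pos: [481.7, 283.0, 402.3]
tcp_rot: [-0.42, -3.089, -0.0]
ft_force: [-0.8, 0.2, 0.1]
grip_width: 0.7
```

>>> {"method": "step_arm", "body": {
  "deltas": [
    {"gripper": 0.7,"dx": 0,"dy": 0,"dz": -0.5,"turn": 0},
    {"gripper": 0.7,"dx": 0,"dy": 0,"dz": -0.5,"turn": 0},
    {"gripper": 0.7,"dx": 0,"dy": 0,"dz": -0.5,"turn": 0}
  ]
}}

```text
t: 28.02
tool_pos: [481.5, 282.8, 406.5]
tcp_rot: [-0.419, -3.087, 0.001]
ft_force: [0.1, -0.4, 0.0]
grip_width: 0.7
```

Run:
```python
from w import *
s,c=wrist('w23')
im=c["image"];h=cv2.cvtColor(im,cv2.COLOR_RGB2HSV)
b=blobs(mask(im,"blue"),100)[0];mr=rect(c,b,3);print("mat",mr)
roi=np.zeros(im.shape[:2],np.uint8);cv2.fillPoly(roi,[b],255)
m=((roi>0)&(mask(im,"blue")==0)).astype(np.uint8)*255
m=cv2.morphologyEx(cv2.erode(roi,np.ones((5,5)))&m,cv2.MORPH_OPEN,np.ones((5,5)))
print("bar",[rect(c,x,23) for x in blobs(m,200)])
print("red",rect(c,blobs(mask(im,"red"),50)[0],65))
for x in blobs(mask(im,"gold"),60): print("gold",cv2.boundingRect(x),rect(c,x,24))
t=capture("top");np.savez("top23.npz",**t);cv2.imwrite("pics/t23.png",t["image"][:,:,::-1])
for x in blobs(mask(t["image"],"gold")): print("top gold",rect(t,x,24))
```

```text
t 28.02 tcp [481.5 282.8 406.5] ytool deg 74.53 F [ 0.11 -0.42  0.02] j [ 0.4   0.26  1.53  0.01  1.38 -0.9 ] w 0.7
mat ((471.0826110839844, 285.25177001953125), (67.79586791992188, 214.99221801757812), 74.58170318603516)
bar [((471.7591857910156, 284.1971435546875), (22.457521438598633, 181.04244995117188), 73.97127532958984)]
red ((468.0708312988281, 283.8443908691406), (12.055032730102539, 51.55534744262695), 74.754150390625)
gold (343, 0, 116, 140) ((417.0243835449219, 480.29180908203125), (35.144290924072266, 178.7322540283203), 39.321632385253906)
gold (61, 306, 19, 16) ((632.7706909179688, -80.70333099365234), (27.24312400817871, 27.253198623657227), 87.63326263427734)
top gold ((383.6080627441406, 511.99591064453125), (23.911285400390625, 91.68867492675781), 46.504310607910156)
top gold ((449.70733642578125, 430.6878662109375), (20.005733489990234, 57.693565368652344), 40.04612350463867)
top gold ((631.9308471679688, -41.586021423339844), (25.694507598876953, 23.030399322509766), 89.00509643554688)
top gold ((635.5437622070312, 0.6534862518310547), (25.577089309692383, 23.033048629760742), 88.98069763183594)
top gold ((636.2748413085938, 41.53954315185547), (28.26667594909668, 23.024696350097656), 88.95386505126953)
top gold ((631.2152709960938, -83.91262817382812), (25.824522018432617, 23.04201316833496), 89.03128051757812)
```

View pics/w23.png

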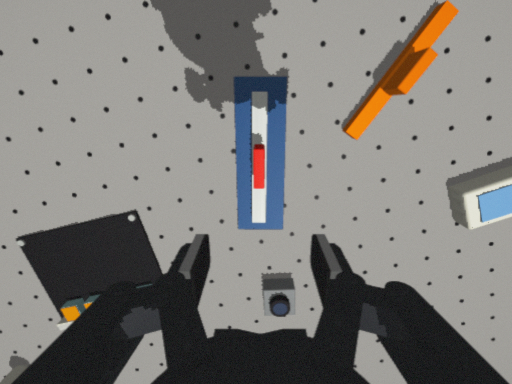

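View pics/t23.png

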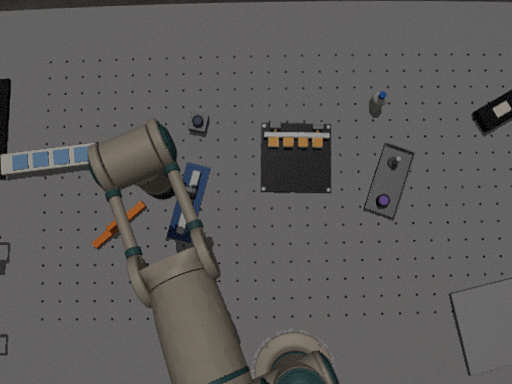

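The top view shows all four blanks in line at the stop (273–317, 142), with the tray, bottle and detector where they were. The bar sits about 1 mm and 0.6° off the mat's centre line. Handing in.

```bash
python3 -c "
from plant import hand_in
print(hand_in())"
```

```text
the job is handed in; nothing more can be done
None
```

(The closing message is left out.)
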